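# Take the cylinder shroud off the barbed drying hook and stand it in the parts tray

### The arm

A 6-joint arm with a two-finger parallel gripper is mounted at the origin on the work surface. World frame = base frame: x ahead of the robot, y to its left, z up, the work surface at z = 0. Lengths are in m, angles in rad, forces in N, time in s.
With the tool pointing down it reaches from about 0.3 to 0.825 m from the base axis. Payload 5.4 kg.
Tool frame: the origin (TCP) lies at the very end of the fingers, on their centre line; the grasp point (between the pads) lies 19 mm behind it; z points along the fingers, y is the line along which they close (so a half turn about z gives the same grasp; the last joint's range is limited). The gripper opens to 92 mm and grips with 3 to 60 N. Pads are 20 mm wide; open, the fingers measure 128 mm over their backs; the gripper's body (75 mm by 189 mm) begins 69 mm behind the grasp point.
Start: joints at [0.977, 0.158, 1.597, -0, 1.386, -0.21], TCP at [0.215, 0.533, 0.215] pointing down, gripper open.
Joint ranges: [-2.91, 2.91], [-0.94, 2.29], [0.18, 2.7], [-1.29, 4.43], [0.17, 2.64], [-3, 3]. Speed limits (rad/s): [2.57, 2.57, 3.14, 3.14, 3.14, 3.14].

### API

Orientations are given as a unit quaternion [w, x, y, z].
In Python, from rig import arm gives the robot as it stands. The module is installed in compiled form; this text tells all that it offers.
- The arm moves only by the tool carry_out, never from a script. Its argument "steps" is text: rows parted by semicolons, each of 7 numbers parted by spaces: the turn, a rotation vector about the tool's x, y, z in units of 6 degrees (1.0 is 6 degrees), then the shift along the tool's x, y, z in units of 50 mm (1.0 is 50 mm), then the opening, from 0 (shut) to 1 (fully open). In form: wx wy wz tx ty tz claw; .... A call has 1 to 12 rows; each row shifts and turns the commanded pose from where the row before left it, along the tool's axes as they then stand; what a row does not reach is not made up. A row lasts 1/10 s, in which the tool goes at most 50 mm and 8.59 degrees, less where a joint would pass 70% of its speed; a pose out of reach is approached as far as the arm can. A call is refused whole if a number of a shift passes 1 or a number of a turn 1, either way. A call with a gripper value outside its range is refused whole. The fingers move at their own pace and stop on an object; "grip_force" is the grip in N (left out, the last holds). Time passes only in rows, so rows that do not move let the fingers close. It gives the time, the measured TCP pose, the force, the opening and the grip force at its end, in the units of the state.
- arm.get_state(): the state, without advancing time (a new reading comes with each control period).
- arm.read_camera(name): name is "side" or "top" or "wrist"; returns a dict with "image" (384x512x3 uint8, blue, green, red), "depth" (384x512 float32, m along the optical axis (not along the pixel's ray), 0 where there is no reading), "K" (3x3 intrinsics, pixels), "R" (3x3) and "t" (3): a world point X has camera coordinates R X + t; the wrist camera has in their place "mount" (4x4, takes a point from camera to tool coordinates, whose origin is the TCP and whose axes are the flange's). Camera axes: x right, y down, z forward; pixel columns grow to the right and rows downward; lengths in m; the calibration is good to about 2 mm. A picture is of the moment at which its call begins: read the wrist's pose just before it.
- arm.finish_job(): hands the job in; it is judged then, once.
The state is a dict: "clock": time; "qpos": joint angles; "qd": joint speeds; "joint_efforts": joint torques, N m; "tcp_pos": TCP position; "ee_rot": TCP orientation; "wrist_force": force on the tool from outside, world axes, zero at the start; "torque": the same for the moment, N m; "gripper_width": finger opening in m; "finger_force": force on a finger pad.
Only numpy, scipy, OpenCV 4.12 (cv2) and the standard library are available. Lean on these libraries where they do the work, as an engineer would, in place of code of your own. Each camera call takes 0.05 s, during which the arm holds its last target. There are 200 camera calls.

### The job

Take the aluminium cylinder shroud off the barbed hook it hangs on: raise it, tilt its top back toward the post and back its eye up over the barb by touch, letting the thin ear bear only lightly on the hook and never forcing it. Then stand it upright on its open lower rim inside the parts tray, in the free space there, setting it down gently and letting go, with the other parts left where they lie.

Things in the scene. Friction and masses are not known exactly. Their poses are not given: they have to be found in the camera images.
- shroud_center (a point): Aluminium cylinder shroud (95 to 160 g, 112 mm tall) hanging by its eye on the hook. Point on its middle line, 56 mm above the rim. z up; x from front to back, hung up it equals the stand's x within 0.1 rad; y across. Flat upright ear plate at x = 0; two flat side flanges, full height, outer faces at y = +-30 mm, x = 0 to 28 mm: grip across them (60 mm), best level with the eye.
- shroud_eye (a point): Centre of the shroud's eye, an upright slot through the ear plate (2.5 mm thick), 15.5 mm high, 14 mm wide, its corners cut off by 2.5 mm; on the middle line, 37 mm above shroud_center, same axes. 11 mm of plate above it. Hung up, the top of the slot rests on the hook rod.
- shroud_rim (a point): Middle of the shroud's flat open lower rim, 56 mm below shroud_center. The lower 65 mm of the shroud is a half-round cowl, radius 30 mm, bulging to the front (-x), closed above by a shoulder plate. It stands steadily on this rim (about 60 x 58 mm).
- stand: Hook stand, fixed: base plate 130 x 150 x 8 mm, origin at the centre of its underside on the bench, z up; square post 18 mm at x = +42 mm, 213 mm tall. A barbed hook points level along -x, in the plane y = 0. The upright shroud cannot pass its barb; tilted about 53 degrees, top to the post and rim outward, its eye passes if the lip below the eye glides up along the rising end's underside.
- clamp (a point): Centre of the clamp block (34 x 32 x 28 mm) on the post, on the rod axis, 205 mm above the bench; axes of the stand. It holds the hook, a rigid steel rod 6 mm thick, level out to its bend; then it rises outward 24 mm along its axis, at 55 degrees from level, bent by use up to 7 either way. From its top a barb, 4 mm thick, 11 mm long, points back to the post (level at 55).
- mean_bend (a point): Mean place of the rod's bend (rod axis), 90 mm out (-x) from the clamp; axes of the stand. The true bend lies up to 20 mm nearer or farther along x: not measured, to be felt. The upright shroud, raised 1 mm from where it hangs and slid outward, stops on the rising end when its ear plate's middle is about 2 mm short of the bend. Play of the eye over the barb: about 1 mm each way.
- tray: Open steel parts tray, fixed: 240 (x) x 210 (y) x 26 mm high, walls and floor 3 mm thick; origin at the centre of its underside on the bench, z up. Its half on the -x side is empty; in the other half lie the pawl and the mount block, at x = 70 to 85 mm.
- pawl: Bystander: red nylon starter pawl lying in the tray, about 50 x 22 x 12 mm, origin under its middle.
- mountblock: Bystander: black rubber carburetor mount block lying in the tray, 40 x 52 x 22 mm, origin at the centre of its underside.
- socket: Bystander: chrome spark plug socket standing on the bench behind the stand, 25 mm across, 63 mm tall, origin at the centre of its underside.
- probe: Bystander: brass-bodied tachometer probe lying on the bench behind the stand, 18 mm thick, 120 mm long along its x, origin under its middle.
Not all that is in view belongs to the job. Of the things shaped like the part that bears shroud_center, the aluminium one is meant.

How it is judged:
On the way:
1. the shroud is off the hook (its eye more than 150 mm from the clamp) (distance between shroud_eye and clamp above 0.15 m), for 0.1 s.
At the end, for the whole second after the job is handed in: The shroud stands upright (within 0.08 rad) on its lower rim on the tray floor, wholly inside the tray's walls, released and at rest; the pawl, mount block, socket and probe lie within 15 mm of where they were (x of shroud_center in the frame of tray between -0.09 and 0.09 m and y of shroud_center in the frame of tray between -0.08 and 0.08 m and z of shroud_center in the frame of tray between 0.055 and 0.063 m and angle between shroud_center's own z axis and vertical below 0.08 rad and linear speed of shroud below 0.02 m/s); the robot touches nothing.
It fails at once if the shroud and the hook or its stand press on each other with more than 10 N (contact force between stand and shroud above 10 N).
It fails at once if the shroud is set down in the tray with more than 20 N (contact force between tray and shroud above 20 N).
It fails at once if a bystander (pawl, mount block, socket or probe) is moved by more than 15 mm (distance of any of pawl, mountblock, socket, probe from where it was at the start of the episode above 0.015 m).
It also fails if it takes over 72 s, if anything falls off the work surface, if the arm or the gripper's body presses on something with over 40 N, if the wrist force passes 120 N, or if a joint passes its speed limit or range.

## Working session

There is one attempt and no reset: what is moved stays moved. The work goes in short steps, Python scripts to look and compute and a tool call to move; the robot and the scene stay as the last step left them, time stands still between calls to the robot, and variables do not carry over. Pictures are saved under pics/ and viewed, at most 10 in all, crops included, and the job is handed in when it is done.

Besides the shell and the picture viewer there is one more tool, called after "Emit:" as name(argument=value, ...) on one line, values as JSON. carry_out: Moves the arm, as the interface text tells. Its arguments: {"type":"object","properties":{"steps":{"type":"string"},"grip_force":{"type":"number"}},"required":["steps"]}

```bash
mkdir -p pics; cat > h.py <<'E'
import numpy as np, cv2
from rig import arm
from scipy.spatial.transform import Rotation as Rn
def cam(n):
    s=arm.get_state(); c=arm.read_camera(n)
    if n=="wrist":
        q=s["ee_rot"]; T=np.eye(4); T[:3,:3]=Rn.from_quat([q[1],q[2],q[3],q[0]]).as_matrix(); T[:3,3]=s["tcp_pos"]
        M=T@c["mount"]
    else:
        M=np.eye(4); M[:3,:3]=c["R"].T; M[:3,3]=-c["R"].T@c["t"]
    c["M"]=M; return c
def cloud(c):
    v,u=np.mgrid[:384,:512]; d=c["depth"]; K=c["K"]
    P=np.stack([(u-K[0,2])/K[0,0]*d,(v-K[1,2])/K[1,1]*d,d],-1)
    return P@c["M"][:3,:3].T+c["M"][:3,3]
def st():
    s=arm.get_state()
    for k,v in s.items(): print(k,np.round(v,4))
E
python3 - <<'E'
from h import *
st()
ims=[]
for n in("side","top","wrist"):
    c=cam(n); cv2.imwrite(f"pics/{n}0.png",c["image"]); np.savez(f"{n}0.npz",**c); print(n,c["M"][:3].round(3).tolist(),c["K"][0,0])
E
```

```text
clock 0.0
qpos [ 0.9769  0.159   1.5982 -0.      1.3862 -0.2101]
qd [ 0.0009  0.0019  0.0015  0.0004  0.0003 -0.0005]
joint_efforts [ 2.30000e-03 -3.85580e+01 -3.22105e+01  7.03000e-02  3.79000e-02
 -1.00000e-04]
tcp_pos [0.215  0.5326 0.2136]
ee_rot [-4.000e-04  1.907e-01  9.816e-01 -9.000e-04]
wrist_force [ 0.7997 -0.1417 -0.7061]
torque [ 0.0045 -0.027  -0.0105]
finger_force 0.0
gripper_width 0.0924
side [[0.951, -0.144, 0.273, 0.4], [-0.308, -0.515, 0.8, -0.593], [0.025, -0.845, -0.534, 0.573]] 352.2644443955553
top [[-0.004, -0.991, 0.132, 0.477], [-1.0, 0.002, -0.011, 0.049], [0.01, -0.132, -0.991, 1.046]] 405.9032826276713
wrist [[0.376, 0.887, 0.268, 0.139], [0.927, -0.359, -0.11, 0.564], [-0.002, 0.29, -0.957, 0.384]] 340.982184618073
```

View pics/side0.png

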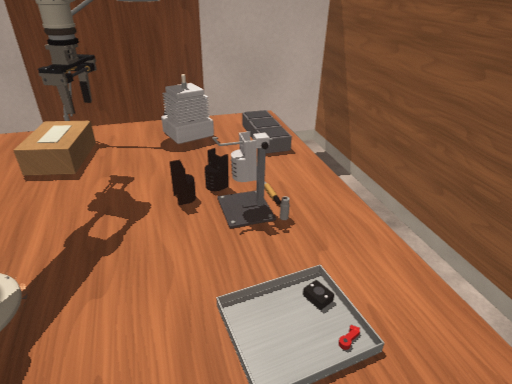

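View pics/top0.png

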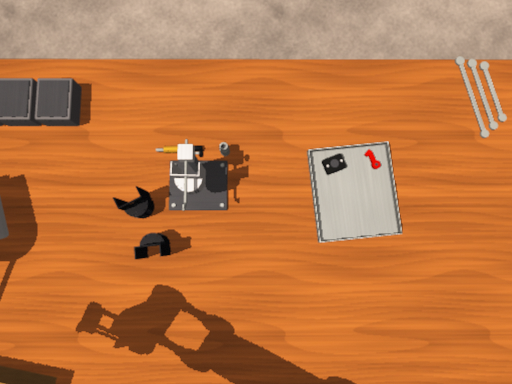

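Side view: the stand is at about (245,190). The aluminium shroud hangs at (243,165), with the hook tip toward (215,142). Black decoys are at (183,185) and (216,172), and the tray is at (298,328). Top view: stand base at (199,185), shroud at (187,180), clamp at (187,150), tray at (355,192). The hook points along world −x.

```bash
python3 - <<'E'
from h import *
c=dict(np.load("top0.npz")); P=cloud(c); im=c["image"]
# base plate: height ~8mm dark
z=P[...,2]; hsv=cv2.cvtColor(im,cv2.COLOR_BGR2HSV)
print("bench z",np.median(z[300:340,350:450]))
def rect(m,zz,lab):
    n,l,s,_=cv2.connectedComponentsWithStats(m.astype(np.uint8)); 
    i=1+s[1:,4].argmax(); v,u=np.where(l==i)
    K=c["K"]; d=np.stack([(u-K[0,2])/K[0,0],(v-K[1,2])/K[1,1],np.ones(len(u))],-1)@c["M"][:3,:3].T
    o=c["M"][:3,3]; X=o+d*((zz-o[2])/d[:,2])[:,None]
    r=cv2.minAreaRect((X[:,:2]*1000).astype(np.float32)); print(lab,r,s[i]); return l==i
box=np.zeros(im.shape[:2],bool); box[130:225,150:245]=1
m=box&(hsv[...,1]<90)&(z<.02)&(z>.003)
rect(m,.008,"base")
tb=np.zeros_like(box); tb[130:255,295:415]=1
rect(tb&(hsv[...,1]<90)&(z<.035),.026,"tray")
# heights
for lo,hi in((.19,.215),(.215,.24),(.24,.3)):
    q=box&(z>lo)&(z<hi); v,u=np.where(q)
    if len(v): print(lo,len(v),u.min(),u.max(),v.min(),v.max(),P[q].min(0).round(3),P[q].max(0).round(3))
for n,b in(("top",(130,225,150,245)),("side",(120,230,190,300))):
    i=cv2.imread(f"pics/{n}0.png")[b[0]:b[1],b[2]:b[3]]; i=cv2.resize(i,None,fx=5,fy=5,interpolation=cv2.INTER_CUBIC)
    cv2.imwrite(f"pics/{n}0c.png",i)
a=cv2.imread("pics/top0c.png");b=cv2.imread("pics/side0c.png");H=max(a.shape[0],b.shape[0])
f=lambda i:cv2.copyMakeBorder(i,0,H-i.shape[0],0,0,0)
j=np.hstack([f(a),f(b)]); j=cv2.resize(j,None,fx=790/j.shape[1],fy=790/j.shape[1]); cv2.imwrite("pics/c0.png",j); print(j.shape)
E
```

```text
bench z -0.0011887676656627821
base ((625.990966796875, 167.51409912109375), (104.83583068847656, 125.17031860351562), 89.82716369628906) [ 185  161   42   49 1345]
tray ((607.1260986328125, -210.2925262451172), (240.21554565429688, 212.54371643066406), 5.73529052734375) [ 308  141   94  102 7629]
0.19 349 171 203 139 205 [0.555 0.152 0.19 ] [0.696 0.218 0.215]
0.215 321 171 199 143 209 [0.545 0.158 0.215] [0.685 0.217 0.228]
(424, 790, 3)
```

View pics/c0.png

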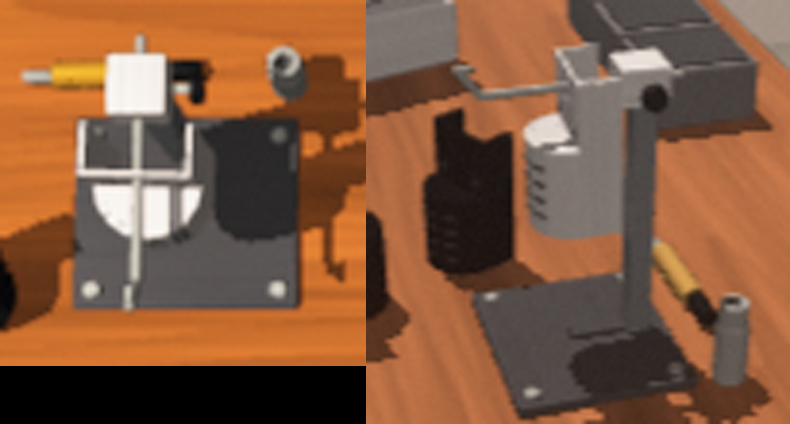

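View pics/wrist0.png

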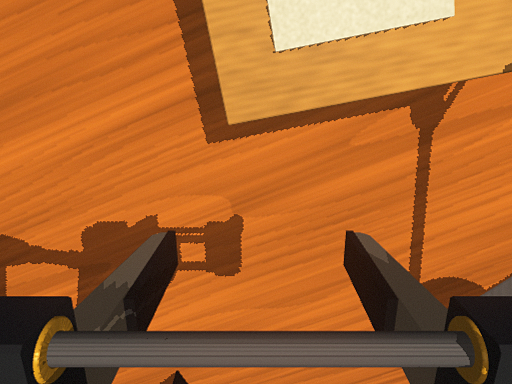

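```bash
cat >> h.py <<'E'
def ray(c,u,v,axis,val):
    K=c["K"]; d=c["M"][:3,:3]@np.array([(u-K[0,2])/K[0,0],(v-K[1,2])/K[1,1],1]); o=c["M"][:3,3]
    return o+d*(val-o[axis])/d[axis]
def pose(s=None):
    s=s or arm.get_state(); q=s["ee_rot"]; return Rn.from_quat([q[1],q[2],q[3],q[0]]),np.array(s["tcp_pos"])
def rows(R1,p1,n,claw=1,start=None):
    R,p=start or pose(); w=(R.inv()*R1).as_rotvec()/n; dp=(p1-p)/n; out=[]
    for k in range(n):
        a=np.r_[np.degrees(w)/6, R.inv().apply(dp)/.05]; out.append(" ".join(f"{x:.2f}" for x in a)+f" {claw}"); R=R*Rn.from_rotvec(w)
    print(n,"rows:","; ".join(out))
E
python3 - <<'E'
from h import *
c=dict(np.load("top0.npz")); s=dict(np.load("side0.npz")); f=lambda u,v:(u/3.854+150,v/3.854+130)
for n,(u,v) in dict(b1=(75,118),b2=(298,118),b3=(298,308),b4=(75,308)).items(): print(n,ray(c,*f(u,v),2,.008).round(4))
for n,(u,v) in dict(c1=(107,52),c2=(166,52),c3=(166,117),c4=(106,117)).items(): print(n,ray(c,*f(u,v),2,.219).round(4))
print("rodback",ray(c,*f(136,180),2,.207)[:2],"rodfront",ray(c,*f(131,270),2,.207)[:2],"tip",ray(c,*f(128,307),2,.225)[:2], "ear",ray(c,*f(78,176),2,.219)[:2],ray(c,*f(192,176),2,.219)[:2])
Pt=cloud(c); z=Pt[...,2]; m=np.zeros(z.shape,bool); m[140:162,170:200]=1; m&=(z>.212)&(z<.226); print("clamp top",m.sum(),np.median(Pt[m],0).round(4),Pt[m].min(0).round(4),Pt[m].max(0).round(4))
g=lambda u,v:((u-366)/3.854+190,v/3.854+120)
y=.190
for n,(u,v) in dict(bend=(478,97),tip=(456,70),rod=(556,91)).items(): print(n,ray(s,*g(u,v),1,y).round(4))
w=dict(np.load("wrist0.npz")); print(w["mount"].round(4).tolist())
# viewing pose: tool z tilted 45 toward -y, tool x=+y-ish
zt=np.array([0,-.8,-.6]); xt=np.array([0,.6,-.8]); xt=np.array([0,.6,-.8]); yt=np.cross(zt,xt); print(yt)
R=Rn.from_matrix(np.c_[xt,yt,zt]); M=w["mount"]
print("cam fwd",R.apply(M[:3,2]),"off",R.apply(M[:3,3]))
E
```

```text
b1 [0.6897 0.2628 0.008 ]
b2 [0.6894 0.1126 0.008 ]
b3 [0.5609 0.1119 0.008 ]
b4 [0.5613 0.2597 0.008 ]
c1 [0.6828 0.203  0.219 ]
c2 [0.6827 0.1712 0.219 ]
c3 [0.647  0.1706 0.219 ]
c4 [0.647  0.2028 0.219 ]
rodback [0.6146494  0.18804898] rodfront [0.56559284 0.18980035] tip [0.54417342 0.18797607] ear [0.61491645 0.21705522] [0.61478456 0.15619843]
clamp top 270 [0.6673 0.1872 0.2173] [0.646  0.1593 0.2122] [0.6852 0.2166 0.2218]
bend [0.5598 0.19   0.2015]
tip [0.5464 0.19   0.2216]
rod [0.6114 0.19   0.1996]
[[-0.0012, -0.9569, -0.2903, 0.0823], [1.0, -0.0011, -0.0004, -0.0001], [0.0, -0.2903, 0.9569, -0.1698], [0.0, 0.0, 0.0, 1.0]]
[1. 0. 0.]
cam fwd [-3.56914805e-04 -9.39733874e-01 -3.41906592e-01] off [-9.53263850e-05  1.85242733e-01  3.60313320e-02]
```

```bash
python3 - <<'E'
from h import *
zt=np.array([0,-.8,-.6]); xt=np.array([0,.6,-.8]); yt=np.array([1.,0,0])
rows(Rn.from_matrix(np.c_[xt,yt,zt]),np.array([.555,.24,.264]),22)
E
```

```text
22 rows: 0.24 -0.35 0.48 -0.39 -0.13 -0.05 1; 0.24 -0.35 0.48 -0.39 -0.11 -0.03 1; 0.24 -0.35 0.48 -0.40 -0.09 -0.01 1; 0.24 -0.35 0.48 -0.40 -0.07 0.01 1; 0.24 -0.35 0.48 -0.41 -0.05 0.02 1; 0.24 -0.35 0.48 -0.41 -0.03 0.04 1; 0.24 -0.35 0.48 -0.41 -0.01 0.05 1; 0.24 -0.35 0.48 -0.40 0.01 0.07 1; 0.24 -0.35 0.48 -0.40 0.03 0.08 1; 0.24 -0.35 0.48 -0.39 0.06 0.10 1; 0.24 -0.35 0.48 -0.39 0.08 0.11 1; 0.24 -0.35 0.48 -0.38 0.10 0.12 1; 0.24 -0.35 0.48 -0.37 0.12 0.13 1; 0.24 -0.35 0.48 -0.36 0.14 0.14 1; 0.24 -0.35 0.48 -0.34 0.16 0.15 1; 0.24 -0.35 0.48 -0.33 0.18 0.16 1; 0.24 -0.35 0.48 -0.31 0.21 0.17 1; 0.24 -0.35 0.48 -0.30 0.22 0.17 1; 0.24 -0.35 0.48 -0.28 0.24 0.18 1; 0.24 -0.35 0.48 -0.26 0.26 0.18 1; 0.24 -0.35 0.48 -0.24 0.28 0.18 1; 0.24 -0.35 0.48 -0.22 0.29 0.19 1
```

Emit:
carry_out(steps="0.24 -0.35 0.48 -0.39 -0.13 -0.05 1; 0.24 -0.35 0.48 -0.39 -0.11 -0.03 1; 0.24 -0.35 0.48 -0.40 -0.09 -0.01 1; 0.24 -0.35 0.48 -0.40 -0.07 0.01 1; 0.24 -0.35 0.48 -0.41 -0.05 0.02 1; 0.24 -0.35 0.48 -0.41 -0.03 0.04 1; 0.24 -0.35 0.48 -0.41 -0.01 0.05 1; 0.24 -0.35 0.48 -0.40 0.01 0.07 1; 0.24 -0.35 0.48 -0.40 0.03 0.08 1; 0.24 -0.35 0.48 -0.39 0.06 0.10 1; 0.24 -0.35 0.48 -0.39 0.08 0.11 1")

```text
clock: 1.25
tcp_pos: [0.3858, 0.3866, 0.2394]
ee_rot: [0.168, 0.444, 0.863, -0.171]
wrist_force: [0.9, 0.7, 0.2]
gripper_width: 0.0919
finger_force: 0.0
```

Emit:
carry_out(steps="0.24 -0.35 0.48 -0.38 0.10 0.12 1; 0.24 -0.35 0.48 -0.37 0.12 0.13 1; 0.24 -0.35 0.48 -0.36 0.14 0.14 1; 0.24 -0.35 0.48 -0.34 0.16 0.15 1; 0.24 -0.35 0.48 -0.33 0.18 0.16 1; 0.24 -0.35 0.48 -0.31 0.21 0.17 1; 0.24 -0.35 0.48 -0.30 0.22 0.17 1; 0.24 -0.35 0.48 -0.28 0.24 0.18 1; 0.24 -0.35 0.48 -0.26 0.26 0.18 1; 0.24 -0.35 0.48 -0.24 0.28 0.18 1; 0.24 -0.35 0.48 -0.22 0.29 0.19 1; 0 0 0 0 0 0 1")

```text
clock: 2.45
tcp_pos: [0.5545, 0.2375, 0.2629]
ee_rot: [0.312, 0.636, 0.629, -0.319]
wrist_force: [-0.9, -0.2, -0.6]
gripper_width: 0.0917
finger_force: 0.0
```

```bash
python3 - <<'E'
from h import *
st(); c=cam("wrist"); cv2.imwrite("pics/w1.png",c["image"]); np.savez("w1.npz",**c); print(c["M"].round(3).tolist())
E
```

```text
clock 2.45
qpos [ 0.5634  0.6593  1.1042 -0.7811  1.8905  0.5206]
qd [ 0.0435 -0.0391  0.0319  0.0435  0.0001 -0.0212]
joint_efforts [ -0.5825 -55.4357 -31.6293  -2.825    1.5894   0.1533]
tcp_pos [0.5545 0.2375 0.2629]
ee_rot [ 0.3123  0.6363  0.6292 -0.319 ]
wrist_force [-0.8866 -0.2202 -0.6448]
torque [0.3161 0.0197 0.0165]
finger_force 0.0
gripper_width 0.0917
[[1.0, -0.001, -0.015, 0.557], [-0.014, -0.343, -0.939, 0.423], [-0.004, 0.939, -0.343, 0.299], [0.0, 0.0, 0.0, 1.0]]
```

View pics/w1.png

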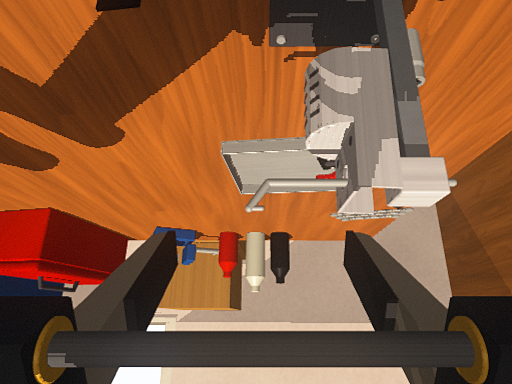

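The wrist view is upside down, with image-down being world up. It shows the rod from (345,183) to the bend near (267,183), the rising end going to (249,208) and the barb back to (264,206).

```bash
python3 - <<'E'
from h import *
c=dict(np.load("w1.npz")); P=cloud(c); y=P[...,1]
m=np.zeros(y.shape,bool); m[165:225,235:345]=1; m&=(c["depth"]>0.15)&(abs(y-.187)<.03)
v,u=np.where(m)
X=np.array([ray(c,a,b,1,.187) for a,b in zip(u,v)]); x,z=X[:,0],X[:,2]
print("depth y median",np.median(y[m]))
for x0 in np.arange(.545,.62,.0025):
    k=abs(x-x0)<.0013
    if k.any(): print(round(x0,4),k.sum(),(z[k].min()*1e3).round(1),(z[k].max()*1e3).round(1),end=" | ")
# rising: by z rows
print()
for z0 in np.arange(.204,.236,.002):
    k=(abs(z-z0)<.001)&(x<.57)
    if k.any(): print(round(z0,4),(x[k].min()*1e3).round(1),(x[k].max()*1e3).round(1),end=" | ")
i=cv2.resize(c["image"][160:225,230:350],None,fx=6,fy=6,interpolation=cv2.INTER_CUBIC); cv2.imwrite("pics/w1c.png",i)
# ear plate / clamp positions in this view
E
```

```text
depth y median 0.19087057164831697
0.545 41 217.7 226.2 | 0.5475 42 214.6 226.2 | 0.55 72 210.7 225.4 | 0.5525 59 207.6 225.4 | 0.555 73 202.8 225.4 | 0.5575 55 201.1 223.9 | 0.56 27 201.1 209.1 | 0.5625 32 201.1 206.8 | 0.565 27 201.1 206.8 | 0.5675 24 201.2 206.8 | 0.57 32 201.2 206.8 | 0.5725 24 201.2 206.8 | 0.575 26 201.2 206.8 | 0.5775 32 201.2 206.8 | 0.58 24 201.2 206.8 | 0.5825 29 201.2 206.8 | 0.585 31 201.2 206.8 | 0.5875 24 201.2 206.8 | 0.59 31 201.2 206.8 | 0.5925 28 201.2 206.8 | 0.595 26 201.2 206.8 | 0.5975 32 201.2 206.8 | 0.6 26 201.2 206.8 | 0.6025 28 201.2 206.8 | 0.605 30 201.2 206.8 | 0.6075 28 200.4 206.8 | 0.61 137 189.8 226.9 | 0.6125 170 189.8 226.9 | 0.615 120 189.8 226.9 | 0.6175 9 189.8 196.4 | 
0.204 555.5 569.7 | 0.206 554.0 569.6 | 0.208 552.5 560.0 | 0.21 551.1 559.2 | 0.212 549.6 557.0 | 0.214 548.2 556.3 | 0.216 546.7 554.8 | 0.218 545.3 552.6 | 0.22 543.9 551.9 | 0.222 543.2 555.5 | 0.224 542.5 556.3 | 0.226 543.2 554.8 |
```

View pics/w1c.png

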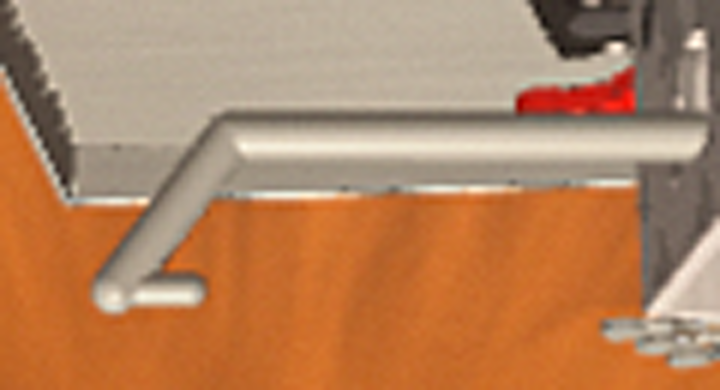

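The rise fits about 55° with the barb level. The bend is at x≈0.559, the rod at y≈0.187 and the ear plate at x≈0.614. Next I'll plan the eye's path around the hook in 2D.

```bash
cat > plan.py <<'E'
import numpy as np,heapq,itertools
from scipy.sparse import csr_matrix
from scipy.sparse.csgraph import dijkstra
def hook(a=55):
    a=np.radians(a);T=24*np.array([-np.cos(a),np.sin(a)]);d=np.radians(55)-a
    E=T+9*np.array([np.cos(d),np.sin(d)])   # capsule centre end (11 incl. cap)
    return [((0,0),(60,0),3),((0,0),T,3),(T,E,2)]
bx=lambda s0,s1,t0,t1:[(s,t) for s in np.linspace(s0,s1,int(s1-s0)+2) for t in (t0,t1)]
PL=np.array(bx(7.75,18.75,-1.25,1.25)+[(7.75,0),(18.75,0)]+bx(-28,-7.75,-1.25,1.25)+[(-7.75,0)]+[(-28,t) for t in range(-30,0)])
def clear(x,z,th,H):  # arrays; th tilt top to +x (rad)
    best=np.full(np.shape(x),99.)
    for s,t in PL:
        px=x+s*np.sin(th)+t*np.cos(th); pz=z+s*np.cos(th)-t*np.sin(th)
        for A,B,r in H:
            A=np.array(A,float);D=np.array(B)-A;k=np.clip(((px-A[0])*D[0]+(pz-A[1])*D[1])/(D@D),0,1)
            best=np.minimum(best,np.hypot(px-A[0]-k*D[0],pz-A[1]-k*D[1])-r)
    return best
def plan(a=55):
    H=hook(a);xs=np.arange(-50,12.1,.5);zs=np.arange(-15,45.1,.5);ts=np.radians(np.arange(0,81,2))
    X=np.meshgrid(xs,zs,ts,indexing='ij');C=clear(*X,H);sh=C.shape;idx=np.arange(C.size).reshape(sh)
    ii,jj,ww=[],[],[]
    for d in itertools.product((-1,0,1),repeat=3):
        if d<=(0,0,0):continue
        a_=tuple(slice(max(0,-k),n-max(0,k)) for k,n in zip(d,sh));b_=tuple(slice(max(0,k),n-max(0,-k)) for k,n in zip(d,sh))
        m=np.minimum(C[a_],C[b_]);k=m>.15
        ii.append(idx[a_][k]);jj.append(idx[b_][k]);ww.append((np.linalg.norm(d)/np.clip(m[k],.1,4)**2))
    g=csr_matrix((np.concatenate(ww),(np.concatenate(ii),np.concatenate(jj))),(C.size,)*2)
    s=idx[np.abs(xs-8).argmin(),np.abs(zs+3).argmin(),0];e=idx[np.abs(xs+45).argmin(),np.abs(zs-35).argmin(),0]
    # goal: any tilt
    D,Pd=dijkstra(g,directed=False,indices=s,return_predecessors=True)
    gi=idx[np.abs(xs+45).argmin(),np.abs(zs-35).argmin(),:];e=gi[D[gi].argmin()];print("cost",D[e])
    path=[]
    while e>=0: path.append(e);e=Pd[e]
    return [(X[0].flat[i],X[1].flat[i],np.degrees(X[2].flat[i]),C.flat[i]) for i in path[::-1]]
if __name__=="__main__":
    for a in(55,52,58):
        p=plan(a);print(a,"minclear",min(q[3] for q in p))
        if a==55: np.save("path.npy",p); print("\n".join("%.1f %.1f %.0f  c%.2f"%q for q in p[::2]))
E
python3 plan.py
```

```text
cost 17.963887354967383
55 minclear 1.4066332617906054
8.0 -3.0 0  c1.75
8.0 -2.0 0  c2.75
7.0 -1.0 0  c3.75
6.0 -0.5 4  c4.14
5.0 -0.5 8  c4.00
4.0 0.0 12  c4.32
3.0 0.0 16  c4.11
2.0 0.0 20  c3.86
1.0 0.5 24  c3.91
0.0 1.0 28  c3.88
-1.0 2.0 32  c3.62
-2.0 3.0 36  c3.84
-3.0 4.0 40  c4.00
-3.5 5.0 42  c4.27
-4.0 6.0 44  c4.20
-4.5 7.0 48  c4.21
-5.5 8.0 52  c4.59
-6.5 9.0 56  c4.56
-6.5 10.0 58  c4.13
-6.5 11.0 58  c3.44
-6.5 12.0 58  c2.86
-6.5 13.0 58  c2.43
-6.5 14.0 56  c2.00
-7.0 15.0 56  c1.56
-7.5 16.0 56  c1.45
-8.0 17.0 52  c1.48
-9.0 18.0 48  c1.51
-10.0 19.0 48  c1.83
-11.0 19.5 48  c2.11
-12.0 20.0 48  c2.60
-13.0 21.0 48  c3.14
-14.0 21.5 48  c3.68
-15.0 21.5 48  c4.10
-16.0 21.5 48  c4.10
-17.0 22.0 48  c4.40
-18.0 22.0 48  c4.01
-19.0 22.5 48  c4.23
-20.0 22.5 48  c4.11
-21.0 22.5 48  c4.13
-22.0 22.5 48  c4.28
-23.0 22.5 48  c4.57
-24.0 22.5 48  c4.98
-25.0 22.5 48  c5.48
-26.0 22.5 48  c6.06
-27.0 22.5 48  c6.72
-28.0 22.5 48  c7.39
-29.0 22.5 48  c8.06
-30.0 22.5 48  c8.73
-31.0 22.5 48  c9.40
-32.0 22.5 48  c10.06
-33.0 23.0 48  c11.11
-34.0 24.0 48  c12.52
-35.0 25.0 48  c13.93
-36.0 26.0 48  c15.34
-37.0 27.0 48  c16.75
-38.0 28.0 48  c18.16
-39.0 29.0 48  c19.58
-40.0 30.0 48  c20.99
-41.0 31.0 48  c22.40
-42.0 32.0 48  c23.82
-43.0 33.0 48  c25.23
-44.0 34.0 48  c26.64
-45.0 35.0 48  c28.05
cost 17.71770734695696
52 minclear 1.4338885379910047
cost 18.091252392585453
58 minclear 1.4127495490138964
```

```bash
cat >> h.py <<'E'
def Rphi(deg,yaw=0):
    f=np.radians(deg); return Rn.from_euler('z',yaw)*Rn.from_matrix(np.c_[[-np.cos(f),0,-np.sin(f)],[0,1,0],[np.sin(f),0,-np.cos(f)]])
E
python3 - <<'E'
from h import *
R=Rphi(30); A=np.array([.50,.24,.40]); B=np.array([.5865,.187,.27])
rows(R,A,20); rows(R,B,4,start=(R,A))
E
```

```text
20 rows: -0.50 0.15 -0.57 -0.11 -0.05 -0.08 1; -0.50 0.15 -0.57 -0.10 -0.06 -0.09 1; -0.50 0.15 -0.57 -0.10 -0.06 -0.09 1; -0.50 0.15 -0.57 -0.09 -0.06 -0.10 1; -0.50 0.15 -0.57 -0.09 -0.06 -0.10 1; -0.50 0.15 -0.57 -0.08 -0.06 -0.11 1; -0.50 0.15 -0.57 -0.08 -0.06 -0.11 1; -0.50 0.15 -0.57 -0.07 -0.06 -0.11 1; -0.50 0.15 -0.57 -0.07 -0.05 -0.12 1; -0.50 0.15 -0.57 -0.06 -0.05 -0.12 1; -0.50 0.15 -0.57 -0.06 -0.05 -0.13 1; -0.50 0.15 -0.57 -0.05 -0.05 -0.13 1; -0.50 0.15 -0.57 -0.05 -0.04 -0.13 1; -0.50 0.15 -0.57 -0.05 -0.04 -0.13 1; -0.50 0.15 -0.57 -0.04 -0.03 -0.14 1; -0.50 0.15 -0.57 -0.04 -0.03 -0.14 1; -0.50 0.15 -0.57 -0.03 -0.02 -0.14 1; -0.50 0.15 -0.57 -0.03 -0.02 -0.14 1; -0.50 0.15 -0.57 -0.03 -0.01 -0.14 1; -0.50 0.15 -0.57 -0.02 -0.00 -0.14 1
4 rows: 0.00 0.00 0.00 -0.05 -0.26 0.78 1; 0.00 0.00 0.00 -0.05 -0.26 0.78 1; 0.00 0.00 0.00 -0.05 -0.26 0.78 1; 0.00 0.00 0.00 -0.05 -0.26 0.78 1
```

Emit:
carry_out(steps="-0.50 0.15 -0.57 -0.11 -0.05 -0.08 1; -0.50 0.15 -0.57 -0.10 -0.06 -0.09 1; -0.50 0.15 -0.57 -0.10 -0.06 -0.09 1; -0.50 0.15 -0.57 -0.09 -0.06 -0.10 1; -0.50 0.15 -0.57 -0.09 -0.06 -0.10 1; -0.50 0.15 -0.57 -0.08 -0.06 -0.11 1; -0.50 0.15 -0.57 -0.08 -0.06 -0.11 1; -0.50 0.15 -0.57 -0.07 -0.06 -0.11 1; -0.50 0.15 -0.57 -0.07 -0.05 -0.12 1; -0.50 0.15 -0.57 -0.06 -0.05 -0.12 1")

```text
clock: 3.5
tcp_pos: [0.5246, 0.2413, 0.333]
ee_rot: [0.309, 0.344, 0.87, -0.172]
wrist_force: [-0.1, 0.5, 0.5]
gripper_width: 0.0923
finger_force: 0.0
```

Emit:
carry_out(steps="-0.50 0.15 -0.57 -0.06 -0.05 -0.13 1; -0.50 0.15 -0.57 -0.05 -0.05 -0.13 1; -0.50 0.15 -0.57 -0.05 -0.04 -0.13 1; -0.50 0.15 -0.57 -0.05 -0.04 -0.13 1; -0.50 0.15 -0.57 -0.04 -0.03 -0.14 1; -0.50 0.15 -0.57 -0.04 -0.03 -0.14 1; -0.50 0.15 -0.57 -0.03 -0.02 -0.14 1; -0.50 0.15 -0.57 -0.03 -0.02 -0.14 1; -0.50 0.15 -0.57 -0.03 -0.01 -0.14 1; -0.50 0.15 -0.57 -0.02 -0.00 -0.14 1; 0 0 0 0 0 0 1")

```text
clock: 4.6
tcp_pos: [0.4991, 0.2409, 0.4027]
ee_rot: [0.257, 0.001, 0.966, -0.001]
wrist_force: [1.1, -0.3, 0.0]
gripper_width: 0.0924
finger_force: 0.0
```

```bash
python3 - <<'E'
from h import *
st(); R=Rphi(30); c=cam("wrist"); cv2.imwrite("pics/w2.png",c["image"]); np.savez("w2.npz",**c)
rows(R,np.array([.5865,.187,.27]),5)
rows(R,np.array([.6365,.187,.1836]),8,start=(R,np.array([.5865,.187,.27])))
E
```

```text
clock 4.6
qpos [ 0.3266 -0.3231  1.7668 -0.1731  1.2063 -1.2217]
qd [ 0.0272  0.0353  0.0106 -0.0598 -0.006   0.1134]
joint_efforts [ -0.6276 -22.4934 -34.7511  -0.1506  -1.6153  -0.898 ]
tcp_pos [0.4991 0.2409 0.4027]
ee_rot [ 2.572e-01  6.000e-04  9.664e-01 -6.000e-04]
wrist_force [ 1.1033 -0.2508  0.0124]
torque [0.0038 0.1761 0.0371]
finger_force 0.0
gripper_width 0.0924
5 rows: -0.01 -0.01 -0.00 -0.04 -0.21 0.63 1; -0.01 -0.01 -0.00 -0.04 -0.21 0.63 1; -0.01 -0.01 -0.00 -0.04 -0.21 0.63 1; -0.01 -0.01 -0.00 -0.04 -0.22 0.63 1; -0.01 -0.01 -0.00 -0.04 -0.22 0.63 1
8 rows: 0.00 0.00 0.00 -0.00 0.00 0.25 1; 0.00 0.00 0.00 -0.00 0.00 0.25 1; 0.00 0.00 0.00 -0.00 0.00 0.25 1; 0.00 0.00 0.00 -0.00 0.00 0.25 1; 0.00 0.00 0.00 -0.00 0.00 0.25 1; 0.00 0.00 0.00 -0.00 0.00 0.25 1; 0.00 0.00 0.00 -0.00 0.00 0.25 1; 0.00 0.00 0.00 -0.00 0.00 0.25 1
```

View pics/w2.png

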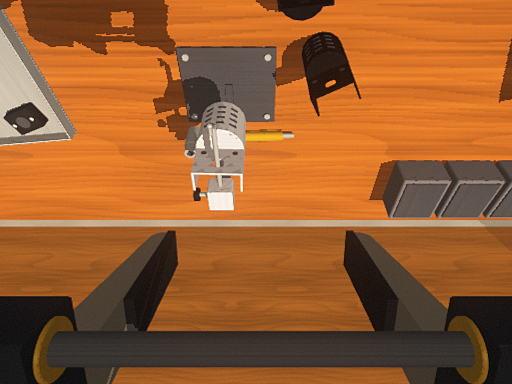

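The shroud is seen from the front: ear at (217,173), clamp at (221,195). The fingers will straddle it. Going to pre-grasp.

Emit:
carry_out(steps="-0.01 -0.01 0 -0.04 -0.21 0.63 1; -0.01 -0.01 0 -0.04 -0.21 0.63 1; -0.01 -0.01 0 -0.04 -0.21 0.63 1; -0.01 -0.01 0 -0.04 -0.22 0.63 1; -0.01 -0.01 0 -0.04 -0.22 0.63 1; 0 0 0 0 0 0 1")

```text
clock: 5.25
tcp_pos: [0.5841, 0.1864, 0.2622]
ee_rot: [0.253, 0.001, 0.967, -0.0]
wrist_force: [0.2, 0.0, -0.6]
gripper_width: 0.0922
finger_force: 0.0
```

```bash
python3 - <<'E'
from h import *
print(pose()[1]); c=cam("wrist"); np.savez("w3.npz",**c); cv2.imwrite("pics/w3.png",c["image"])
P=cloud(c); d=c["depth"]
m=(abs(P[...,0]-.617)<.022)&(P[...,2]>.2)&(P[...,2]<.235)&(abs(P[...,1]-.187)<.045)&(d>0); m[225:]=0
v,u=np.where(m); print(len(v),u.min(),u.max(),v.min(),v.max()); Q=P[m]
print(np.percentile(Q,[2,50,98],axis=0).round(4))
for v0 in range(v.min(),v.max()+1,3):
    k=v==v0; print(v0,u[k].min(),u[k].max(),Q[k][:,1].min().round(4),Q[k][:,1].max().round(4),Q[k][:,0].mean().round(4),Q[k][:,2].mean().round(4))
E
```

```text
[0.58408661 0.186423   0.26219672]
1805 222 307 190 224
[[0.5992 0.1603 0.2006]
 [0.6158 0.1887 0.2105]
 [0.6177 0.2177 0.219 ]]
190 261 268 0.1866 0.1914 0.5956 0.2066
193 261 268 0.1866 0.1915 0.598 0.2071
196 261 268 0.1866 0.1915 0.6012 0.207
199 261 268 0.1866 0.1915 0.6041 0.2071
202 225 268 0.16 0.1916 0.6098 0.2047
205 224 304 0.1595 0.2184 0.6155 0.2025
208 224 305 0.1598 0.219 0.6159 0.2051
211 223 305 0.1591 0.2185 0.616 0.2079
214 223 305 0.1594 0.2184 0.6158 0.2109
217 223 306 0.1598 0.2188 0.6158 0.2137
220 222 306 0.1592 0.2187 0.6156 0.2166
223 222 307 0.1592 0.219 0.6165 0.2186
```

View pics/w3.png

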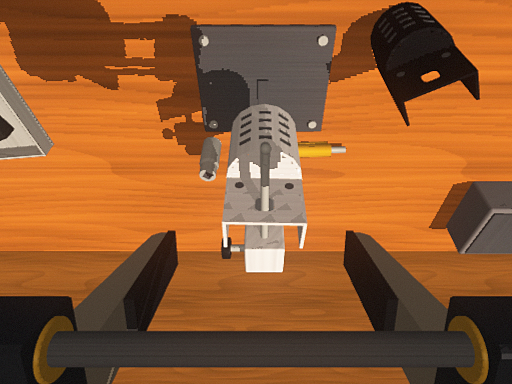

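Ear, flanges and rod are centred at y≈0.189, with the ear face at x≈0.616. The image shows the shroud square to the tool at (223–307, 205–223).

```bash
python3 - <<'E'
from h import *
st(); rows(Rphi(30),np.array([.6385,.1888,.1835]),10)
E
```

```text
clock 5.3
qpos [ 0.1533 -0.1413  1.8811 -0.0961  0.893  -1.376 ]
qd [ 0.0201 -0.047  -0.0507  0.0019  0.0063 -0.0021]
joint_efforts [ -0.91   -26.9236 -33.2328  -0.3215  -1.8928  -0.0681]
tcp_pos [0.5847 0.1873 0.2654]
ee_rot [2.552e-01 4.000e-04 9.669e-01 4.000e-04]
wrist_force [-0.0813  0.0454  0.443 ]
torque [ 0.0327  0.2405 -0.0302]
finger_force 0.0
gripper_width 0.0918
10 rows: 0.00 -0.01 -0.00 -0.01 0.00 0.20 1; 0.00 -0.01 -0.00 -0.01 0.00 0.20 1; 0.00 -0.01 -0.00 -0.01 0.00 0.20 1; 0.00 -0.01 -0.00 -0.01 0.00 0.20 1; 0.00 -0.01 -0.00 -0.01 0.00 0.20 1; 0.00 -0.01 -0.00 -0.01 0.00 0.20 1; 0.00 -0.01 -0.00 -0.01 0.00 0.20 1; 0.00 -0.01 -0.00 -0.01 0.00 0.20 1; 0.00 -0.01 -0.00 -0.01 0.00 0.20 1; 0.00 -0.01 -0.00 -0.01 0.00 0.20 1
```

Emit:
carry_out(steps="0 0 0 0 0.01 0.2 1; 0 0 0 0 0.01 0.2 1; 0 0 0 0 0 0.2 1; 0 0 0 0 0 0.2 1; 0 0 0 0 0 0.2 1; 0 0 0 0 0 0.2 1; 0 0 0 0 0 0.2 1; 0 0 0 0 0 0.2 1; 0 0 0 0 0 0.2 1; 0 0 0 0 0 0.2 1; 0 0 0 0 0 0 1; 0 0 0 0 0 0 1")

```text
clock: 6.5
tcp_pos: [0.6362, 0.1884, 0.1819]
ee_rot: [0.258, -0.0, 0.966, 0.001]
wrist_force: [-0.2, -0.3, 0.9]
gripper_width: 0.0917
finger_force: 0.0
```

```bash
python3 - <<'E'
from h import *
st(); c=cam("side"); cv2.imwrite("pics/s4.png",c["image"])
E
```

```text
clock 6.5
qpos [ 0.1394  0.0659  1.8526 -0.104   0.7082 -1.3703]
qd [ 0.0017 -0.0154 -0.0035 -0.003  -0.0007  0.0018]
joint_efforts [-9.59000e-02 -3.41299e+01 -3.18127e+01 -2.49700e-01 -1.79090e+00
 -6.50000e-03]
tcp_pos [0.6362 0.1884 0.1819]
ee_rot [ 2.579e-01 -1.000e-04  9.662e-01  9.000e-04]
wrist_force [-0.1711 -0.3279  0.857 ]
torque [0.0596 0.2592 0.0157]
finger_force 0.0
gripper_width 0.0917
```

Emit:
carry_out(steps="0 0 0 0 0 0 0.8; 0 0 0 0 0 0 0.7; 0 0 0 0 0 0 0.6; 0 0 0 0 0 0 0.5; 0 0 0 0 0 0 0.5; 0 0 0 0 0 0 0.5", grip_force=8)

```text
clock: 7.15
tcp_pos: [0.6363, 0.1884, 0.1824]
ee_rot: [0.258, -0.0, 0.966, 0.001]
wrist_force: [0.6, -0.6, 0.8]
gripper_width: 0.0608
finger_force: 8.0
```

Emit:
carry_out(steps="0 0 0 0 0 0 0.4; 0 0 0 0 0 0 0.4; 0 0 0 0 0 0 0.4", grip_force=25)

```text
clock: 7.45
tcp_pos: [0.6363, 0.1884, 0.1824]
ee_rot: [0.258, -0.0, 0.966, 0.001]
wrist_force: [0.1, -0.8, 0.4]
gripper_width: 0.0603
finger_force: 25.0
```

```bash
python3 - <<'E'
from h import *
st()
E
```

```text
clock 7.45
qpos [ 0.1394  0.0652  1.8525 -0.1042  0.7081 -1.3703]
qd [ 0.0008  0.0007 -0.0001  0.002   0.0001 -0.0012]
joint_efforts [ 5.44800e-01 -3.41514e+01 -3.16437e+01 -6.42000e-02 -1.73560e+00
 -4.40000e-03]
tcp_pos [0.6363 0.1884 0.1824]
ee_rot [ 2.582e-01 -1.000e-04  9.661e-01  9.000e-04]
wrist_force [ 0.0641 -0.7915  0.3828]
torque [-0.0839  0.183  -0.0269]
finger_force 24.9969
gripper_width 0.0603
```

Emit:
carry_out(steps="0 0 0 -0.008 0 -0.013 0.4; 0 0 0 -0.007 0 -0.013 0.4; 0 0 0 0 0 0 0.4; 0 0 0 0 0 0 0.4")

```text
clock: 7.85
tcp_pos: [0.6359, 0.1885, 0.1833]
ee_rot: [0.258, -0.0, 0.966, 0.001]
wrist_force: [0.4, -0.6, -0.8]
gripper_width: 0.0596
finger_force: 25.0
```

Emit:
carry_out(steps="0 0 0 0.0433 0 -0.025 0.4; 0 0 0 0.0866 0 -0.05 0.4; 0 0 0 0.0866 0 -0.05 0.4; 0 0 0 0.0866 0 -0.05 0.4; 0 0 0 0.0866 0 -0.05 0.4; 0 0 0 0.0866 0 -0.05 0.4; 0 0 0 0.0866 0 -0.05 0.4; 0 0 0 0.0866 0 -0.05 0.4; 0 0 0 0.0433 0 -0.025 0.4; 0 0 0 0 0 0 0.4; 0 0 0 0 0 0 0.4; 0 0 0 0 0 0 0.4")

```text
clock: 9.05
tcp_pos: [0.5963, 0.1884, 0.1839]
ee_rot: [0.258, -0.0, 0.966, 0.001]
wrist_force: [-0.1, 0.6, -1.3]
gripper_width: 0.06
finger_force: 25.0
```

```bash
python3 - <<'E'
from h import *
st(); c=cam("side"); i=cv2.resize(c["image"][110:200,180:300],None,fx=5,fy=5,interpolation=cv2.INTER_CUBIC); cv2.imwrite("pics/s5.png",i)
from plan import *
H=hook(55)
for e in(-4.75,-3.75,-3.25,-2.75):
    xs=np.arange(-4,12,.05); C=clear(xs,xs*0+e,xs*0,H); k=np.where(C<0)[0]; print(e,xs[k[-1]] if len(k) else None, C.max())
E
```

```text
clock 9.05
qpos [ 0.1515 -0.0346  1.9504 -0.1129  0.7114 -1.3534]
qd [-0.0011  0.0032 -0.0009 -0.0003  0.0002  0.001 ]
joint_efforts [ 3.64000e-02 -3.15100e+01 -3.27873e+01 -2.88500e-01 -1.93970e+00
 -6.80000e-03]
tcp_pos [0.5963 0.1884 0.1839]
ee_rot [ 2.582e-01 -1.000e-04  9.661e-01  9.000e-04]
wrist_force [-0.079   0.6356 -1.3464]
torque [ 0.0393  0.3326 -0.0401]
finger_force 24.9959
gripper_width 0.06
-4.75 2.799999999999976 0.0
-3.75 2.0999999999999783 1.0
-3.25 1.7499999999999796 1.5
-2.75 1.3999999999999808 2.0
```

View pics/s5.png

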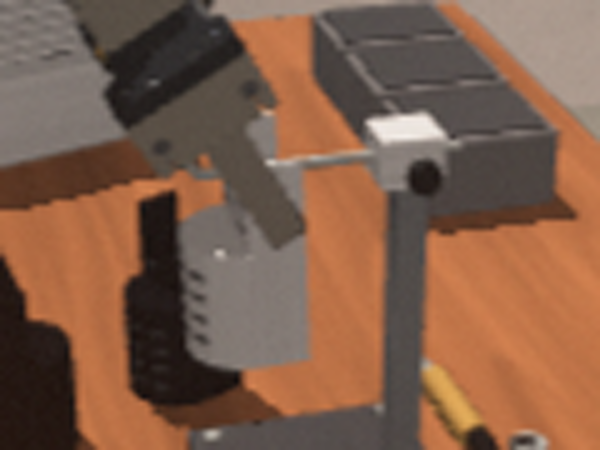

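The shroud is held upright and has slid along the rod, and the fingers are clear. Now I'll feel for the bend.

Emit:
carry_out(steps="0 0 0 0.0173 0 -0.01 0.4; 0 0 0 0.0173 0 -0.01 0.4; 0 0 0 0.0173 0 -0.01 0.4; 0 0 0 0.0173 0 -0.01 0.4; 0 0 0 0.0173 0 -0.01 0.4; 0 0 0 0.0173 0 -0.01 0.4; 0 0 0 0.0173 0 -0.01 0.4; 0 0 0 0.0173 0 -0.01 0.4; 0 0 0 0.0173 0 -0.01 0.4; 0 0 0 0.0173 0 -0.01 0.4; 0 0 0 0 0 0 0.4; 0 0 0 0 0 0 0.4")

```text
clock: 10.3
tcp_pos: [0.5861, 0.1884, 0.1838]
ee_rot: [0.258, -0.0, 0.966, 0.001]
wrist_force: [0.8, 0.4, -1.1]
gripper_width: 0.0602
finger_force: 25.0
```

Emit:
carry_out(steps="0 0 0 0.0087 0 -0.005 0.4; 0 0 0 0.0087 0 -0.005 0.4; 0 0 0 0.0087 0 -0.005 0.4; 0 0 0 0 0 0 0.4")

```text
clock: 10.7
tcp_pos: [0.5846, 0.1884, 0.1838]
ee_rot: [0.258, -0.0, 0.966, 0.001]
wrist_force: [-0.7, 0.0, -0.9]
gripper_width: 0.0605
finger_force: 25.0
```

Emit:
carry_out(steps="0 0 0 0.0087 0 -0.005 0.4; 0 0 0 0.0087 0 -0.005 0.4; 0 0 0 0 0 0 0.4; 0 0 0 0 0 0 0.4")

```text
clock: 11.1
tcp_pos: [0.5836, 0.1884, 0.1838]
ee_rot: [0.258, -0.0, 0.966, 0.001]
wrist_force: [0.2, -0.4, -0.6]
gripper_width: 0.0602
finger_force: 25.0
```

Emit:
carry_out(steps="0 0 0 0.0087 0 -0.005 0.4; 0 0 0 0 0 0 0.4; 0 0 0 0 0 0 0.4")

```text
clock: 11.4
tcp_pos: [0.5831, 0.1884, 0.1838]
ee_rot: [0.258, -0.0, 0.966, 0.001]
wrist_force: [0.2, 0.3, -1.0]
gripper_width: 0.0599
finger_force: 25.0
```

Emit:
carry_out(steps="0 0 0 0.0087 0 -0.005 0.4; 0 0 0 0 0 0 0.4; 0 0 0 0 0 0 0.4")

```text
clock: 11.7
tcp_pos: [0.5826, 0.1884, 0.1838]
ee_rot: [0.258, -0.0, 0.966, 0.001]
wrist_force: [-0.1, -0.2, -0.9]
gripper_width: 0.0603
finger_force: 25.0
```

Emit:
carry_out(steps="0 0 0 0.0087 0 -0.005 0.4; 0 0 0 0 0 0 0.4; 0 0 0 0 0 0 0.4")

```text
clock: 12.0
tcp_pos: [0.5821, 0.1884, 0.1838]
ee_rot: [0.258, -0.0, 0.966, 0.001]
wrist_force: [0.5, 1.1, -0.1]
gripper_width: 0.0601
finger_force: 25.0
```

Emit:
carry_out(steps="0 0 0 0.0087 0 -0.005 0.4; 0 0 0 0 0 0 0.4; 0 0 0 0 0 0 0.4")

```text
clock: 12.3
tcp_pos: [0.5816, 0.1884, 0.1838]
ee_rot: [0.258, -0.0, 0.966, 0.001]
wrist_force: [0.1, -0.4, -1.2]
gripper_width: 0.0604
finger_force: 25.0
```

Emit:
carry_out(steps="0 0 0 0.0052 0 -0.003 0.4; 0 0 0 0 0 0 0.4")

```text
clock: 12.5
tcp_pos: [0.5813, 0.1884, 0.1838]
ee_rot: [0.258, -0.0, 0.966, 0.001]
wrist_force: [-0.5, -0.1, -0.6]
gripper_width: 0.0607
finger_force: 25.0
```

Emit:
carry_out(steps="0 0 0 0.0052 0 -0.003 0.4; 0 0 0 0 0 0 0.4")

```text
clock: 12.7
tcp_pos: [0.581, 0.1884, 0.1838]
ee_rot: [0.258, -0.0, 0.966, 0.001]
wrist_force: [0.4, 0.1, -0.6]
gripper_width: 0.0601
finger_force: 25.0
```

Emit:
carry_out(steps="0 0 0 0.0052 0 -0.003 0.4; 0 0 0 0 0 0 0.4")

```text
clock: 12.9
tcp_pos: [0.5807, 0.1884, 0.1838]
ee_rot: [0.258, -0.0, 0.966, 0.001]
wrist_force: [0.1, 0.5, -1.3]
gripper_width: 0.0605
finger_force: 25.0
```

Emit:
carry_out(steps="0 0 0 0.0052 0 -0.003 0.4; 0 0 0 0 0 0 0.4")

```text
clock: 13.1
tcp_pos: [0.5804, 0.1884, 0.1838]
ee_rot: [0.258, -0.0, 0.966, 0.001]
wrist_force: [-0.0, -0.3, -0.8]
gripper_width: 0.0602
finger_force: 25.0
```

Emit:
carry_out(steps="0 0 0 0.0052 0 -0.003 0.4; 0 0 0 0 0 0 0.4")

```text
clock: 13.3
tcp_pos: [0.5801, 0.1884, 0.1838]
ee_rot: [0.258, -0.0, 0.966, 0.001]
wrist_force: [0.2, -0.2, 0.0]
gripper_width: 0.06
finger_force: 25.0
```

Emit:
carry_out(steps="0 0 0 0.0052 0 -0.003 0.4; 0 0 0 0 0 0 0.4")

```text
clock: 13.5
tcp_pos: [0.5798, 0.1884, 0.1838]
ee_rot: [0.258, -0.0, 0.966, 0.001]
wrist_force: [0.2, 0.4, -2.4]
gripper_width: 0.0604
finger_force: 25.0
```

Emit:
carry_out(steps="0 0 0 0.0052 0 -0.003 0.4; 0 0 0 0 0 0 0.4")

```text
clock: 13.7
tcp_pos: [0.5796, 0.1884, 0.1839]
ee_rot: [0.258, -0.0, 0.966, 0.001]
wrist_force: [0.1, 0.2, -0.5]
gripper_width: 0.0602
finger_force: 25.0
```

Emit:
carry_out(steps="0 0 0 0.0052 0 -0.003 0.4; 0 0 0 0 0 0 0.4")

```text
clock: 13.9
tcp_pos: [0.5794, 0.1884, 0.1839]
ee_rot: [0.258, -0.0, 0.966, 0.001]
wrist_force: [0.4, -0.2, -0.6]
gripper_width: 0.0604
finger_force: 25.0
```

Emit:
carry_out(steps="0 0 0 0.0052 0 -0.003 0.4; 0 0 0 0 0 0 0.4")

```text
clock: 14.1
tcp_pos: [0.5791, 0.1884, 0.184]
ee_rot: [0.258, -0.0, 0.966, 0.001]
wrist_force: [1.9, -0.7, -0.8]
gripper_width: 0.0601
finger_force: 25.0
```

```bash
python3 - <<'E'
from h import *
st(); c=cam("top"); np.savez("t6.npz",**c)
i=c["image"][140:225,145:235]; j=cam("side"); np.savez("s6.npz",**j); k=j["image"][115:200,180:270]
cv2.imwrite("pics/s6.png",cv2.resize(np.hstack([i,k]),None,fx=4.4,fy=4.4,interpolation=cv2.INTER_CUBIC))
E
```

```text
clock 14.1
qpos [ 0.1574 -0.0784  1.992  -0.117   0.7139 -1.3454]
qd [-0.002   0.0009 -0.0006  0.0008  0.0016  0.0008]
joint_efforts [ 2.76400e-01 -2.95072e+01 -3.21492e+01 -2.42500e-01 -1.59860e+00
 -6.70000e-03]
tcp_pos [0.5791 0.1884 0.184 ]
ee_rot [ 2.583e-01 -1.000e-04  9.661e-01  9.000e-04]
wrist_force [ 1.889  -0.7052 -0.7619]
torque [0.0579 0.1165 0.0065]
finger_force 24.9962
gripper_width 0.0601
```

View pics/s6.png

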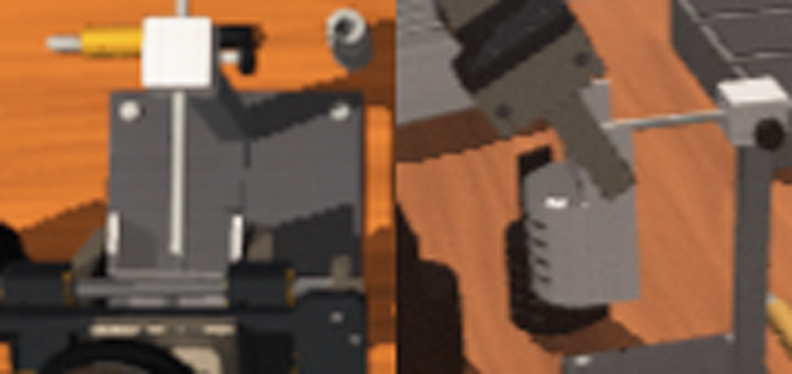

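Contact was felt at tcp x≈0.5797: tracking deflected, the y-torque changed and fx reached ~2 N. That puts the eye about 1.75 mm from the bend. I'll back off and build the tilting path in eye coordinates.

```bash
cat > eye.py <<'E'
from h import *
from plan import clear,hook
H=hook(55); r0=np.array([18.9,-17.4]); X0,Z0=579.7-1.75,183.8+3.35   # E = tcp - (X0,Z0) at theta 0
off=np.array([X0,Z0])+0.  # world (mm) of (tcp-r0) when E=0, plus r0
def rot(th,r): return np.array([r[0]*np.cos(th)+r[1]*np.sin(th),-r[0]*np.sin(th)+r[1]*np.cos(th)])
B=off-r0   # world xz of the bend, mm
def eye():
    R,p=pose(); z=R.as_matrix()[:,2]; phi=np.degrees(np.arctan2(z[0],-z[2])); th=30-phi
    E=np.array([p[0],p[2]])*1e3-B-rot(np.radians(th),r0); return E[0],E[1],th
def go(wps,start=None,claw=0.4):
    cur=np.array(start or eye()); out=[]; mc=9
    for x,z,t,n in wps:
        tgt=np.array([x,z,t])
        for k in range(n):
            nx=cur+(tgt-cur)/(n-k); a,b=np.radians([cur[2],nx[2]])
            d=nx[:2]+rot(b,r0)-cur[:2]-rot(a,r0); f=np.radians(30-cur[2])
            tx=-np.cos(f)*d[0]-np.sin(f)*d[1]; tz=np.sin(f)*d[0]-np.cos(f)*d[1]
            out.append(f"0 {(nx[2]-cur[2])/6:.2f} 0 {tx/50:.3f} 0 {tz/50:.3f} {claw}"); cur=nx
            mc=min(mc,float(clear(nx[0],nx[1],b,H)))
    print("minclear %.2f end"%mc,cur.round(2))
    for i in range(0,len(out),12): print("; ".join(out[i:i+12]),"\n")
E
python3 - <<'E'
from eye import *
print(eye())
go([(4,-2.5,0,4),(4,0,12,4),(2,0,20,3),(0,1,28,3),(-2,3,36,3),(-4,6,44,3),(-5.5,8,52,3),(-6.5,10,56,2)],start=(1.4,-3.3,0))
t=np.radians(56)
for a in range(0,360,30):
    d=np.array([np.cos(np.radians(a)),np.sin(np.radians(a))]); s=np.arange(0,15,.05); c=clear(-6.5+s*d[0],10+s*d[1],t+0*s,H); k=np.where(c<0)[0]; print(a,s[k[0]].round(2) if len(k) else None)
E
```

```text
(np.float64(1.1791799564540604), np.float64(-3.1592726323610307), np.float64(0.06223272940264124))
minclear 0.32 end [-6.5 10.  56. ]
0 0.00 0 -0.013 0 0.003 0.4; 0 0.00 0 -0.013 0 0.003 0.4; 0 0.00 0 -0.013 0 0.003 0.4; 0 0.00 0 -0.013 0 0.003 0.4; 0 0.50 0 0.020 0 -0.003 0.4; 0 0.50 0 0.020 0 -0.004 0.4; 0 0.50 0 0.021 0 -0.004 0.4; 0 0.50 0 0.021 0 -0.004 0.4; 0 0.44 0 0.036 0 0.002 0.4; 0 0.44 0 0.036 0 0.003 0.4; 0 0.44 0 0.036 0 0.004 0.4; 0 0.44 0 0.035 0 -0.002 0.4 

0 0.44 0 0.035 0 -0.002 0.4; 0 0.44 0 0.036 0 -0.001 0.4; 0 0.44 0 0.036 0 -0.007 0.4; 0 0.44 0 0.036 0 -0.007 0.4; 0 0.44 0 0.037 0 -0.006 0.4; 0 0.44 0 0.038 0 -0.012 0.4; 0 0.44 0 0.039 0 -0.011 0.4; 0 0.44 0 0.040 0 -0.010 0.4; 0 0.44 0 0.036 0 -0.004 0.4; 0 0.44 0 0.036 0 -0.003 0.4; 0 0.44 0 0.037 0 -0.003 0.4; 0 0.33 0 0.034 0 -0.010 0.4 

0 0.33 0 0.034 0 -0.009 0.4 

0 5.3
30 4.35
60 4.8
90 7.55
120 4.25
150 4.25
180 6.3
210 5.2
240 5.7
270 9.0
300 11.9
330 10.25
```

Emit:
carry_out(steps="0 0 0 -0.013 0 0.003 0.4; 0 0 0 -0.013 0 0.003 0.4; 0 0 0 -0.013 0 0.003 0.4; 0 0 0 -0.013 0 0.003 0.4; 0 0.5 0 0.020 0 -0.003 0.4; 0 0.5 0 0.020 0 -0.004 0.4; 0 0.5 0 0.021 0 -0.004 0.4; 0 0.5 0 0.021 0 -0.004 0.4; 0 0.44 0 0.036 0 0.002 0.4; 0 0.44 0 0.036 0 0.003 0.4; 0 0 0 0 0 0 0.4; 0 0 0 0 0 0 0.4")

```text
clock: 15.4
tcp_pos: [0.5742, 0.1884, 0.182]
ee_rot: [0.11, -0.0, 0.994, 0.001]
wrist_force: [0.1, -0.0, -1.1]
gripper_width: 0.0603
finger_force: 25.0
```

```bash
python3 - <<'E'
from eye import *
print(np.round(eye(),2)); s=arm.get_state(); print(s["wrist_force"],s["torque"],s["qpos"])
go([(2,0,20,1),(0,1,28,3),(-2,3,36,3),(-4,6,44,3)])
go([(-5.5,8,52,3),(-6.5,10,56,2)],start=(-4,6,44))
E
```

```text
[ 2.29 -0.33 17.33]
[ 0.13452977 -0.0456773  -1.11045275] [ 0.05673693  0.10803309 -0.01859085] [ 0.13200541  0.09567741  1.74771952 -0.03083307  1.0789761  -1.42773235]
minclear 3.63 end [-4.  6. 44.]
0 0.44 0 0.027 0 -0.001 0.4; 0 0.44 0 0.035 0 -0.002 0.4; 0 0.44 0 0.035 0 -0.002 0.4; 0 0.44 0 0.036 0 -0.001 0.4; 0 0.44 0 0.036 0 -0.007 0.4; 0 0.44 0 0.036 0 -0.007 0.4; 0 0.44 0 0.037 0 -0.006 0.4; 0 0.44 0 0.038 0 -0.012 0.4; 0 0.44 0 0.039 0 -0.011 0.4; 0 0.44 0 0.040 0 -0.010 0.4 

minclear 3.86 end [-6.5 10.  56. ]
0 0.44 0 0.036 0 -0.004 0.4; 0 0.44 0 0.036 0 -0.003 0.4; 0 0.44 0 0.037 0 -0.003 0.4; 0 0.33 0 0.034 0 -0.010 0.4; 0 0.33 0 0.034 0 -0.009 0.4
```

Emit:
carry_out(steps="0 0.44 0 0.027 0 -0.001 0.4; 0 0.44 0 0.035 0 -0.002 0.4; 0 0.44 0 0.035 0 -0.002 0.4; 0 0.44 0 0.036 0 -0.001 0.4; 0 0.44 0 0.036 0 -0.007 0.4; 0 0.44 0 0.036 0 -0.007 0.4; 0 0.44 0 0.037 0 -0.006 0.4; 0 0.44 0 0.038 0 -0.012 0.4; 0 0.44 0 0.039 0 -0.011 0.4; 0 0.44 0 0.040 0 -0.010 0.4; 0 0 0 0 0 0 0.4; 0 0 0 0 0 0 0.4")

```text
clock: 16.6
tcp_pos: [0.5564, 0.1884, 0.1848]
ee_rot: [-0.119, -0.001, 0.993, 0.001]
wrist_force: [0.4, 1.4, -0.8]
gripper_width: 0.0603
finger_force: 25.0
```

```bash
python3 - <<'E'
from eye import *
print(np.round(eye(),2)); s=arm.get_state(); print(s["wrist_force"],s["torque"],s["qpos"])
go([(-5.5,8,52,4),(-6.5,10,56,3)])
E
```

```text
[-4.28  5.85 43.71]
[ 0.37710572  1.39867639 -0.8455095 ] [ 0.02089725 -0.24122205 -0.00299082] [ 0.10619073  0.40344815  1.377721    0.02641022  1.59820948 -1.4680826 ]
minclear 3.86 end [-6.5 10.  56. ]
0 0.35 0 0.026 0 -0.004 0.4; 0 0.35 0 0.027 0 -0.003 0.4; 0 0.35 0 0.027 0 -0.003 0.4; 0 0.35 0 0.027 0 -0.003 0.4; 0 0.22 0 0.023 0 -0.006 0.4; 0 0.22 0 0.023 0 -0.006 0.4; 0 0.22 0 0.023 0 -0.006 0.4
```

Emit:
carry_out(steps="0 0.35 0 0.026 0 -0.004 0.4; 0 0.35 0 0.027 0 -0.003 0.4; 0 0.35 0 0.027 0 -0.003 0.4; 0 0.35 0 0.027 0 -0.003 0.4; 0 0.22 0 0.023 0 -0.006 0.4; 0 0.22 0 0.023 0 -0.006 0.4; 0 0.22 0 0.023 0 -0.006 0.4; 0 0 0 0 0 0 0.4; 0 0 0 0 0 0 0.4")

```text
clock: 17.5
tcp_pos: [0.5488, 0.1884, 0.1894]
ee_rot: [-0.226, -0.001, 0.974, 0.001]
wrist_force: [0.8, -0.6, -1.0]
gripper_width: 0.0598
finger_force: 25.0
```

```bash
python3 - <<'E'
from eye import *
e=eye(); print(np.round(e,2)); s=arm.get_state(); print(s["wrist_force"],s["torque"],s["qpos"])
t=np.radians(e[2])
for x,z in((e[0],e[1]),(-6.5,13),(-7,15)):
  for a in range(0,360,30):
    d=np.array([np.cos(np.radians(a)),np.sin(np.radians(a))]); q=np.arange(0,15,.05); c=clear(x+q*d[0],z+q*d[1],t+0*q,H); k=np.where(c<0)[0]; print(a,q[k[0]].round(2) if len(k) else None,end=" | ")
  print()
go([(e[0]-5,e[1],e[2],5)],start=e)
go([(-6.5,12.5,56,3)])
c=cam("side"); cv2.imwrite("pics/s7.png",cv2.resize(c["image"][100:200,180:300],None,fx=5,fy=5,interpolation=cv2.INTER_CUBIC))
E
```

```text
[-6.33 10.25 56.11]
[ 0.76656273 -0.57756473 -0.96194964] [ 0.00729602 -0.27833512 -0.045826  ] [ 0.09750858  0.56096215  1.20199785  0.04554983  1.83215088 -1.47278417]
0 4.95 | 30 4.05 | 60 4.45 | 90 7.05 | 120 4.4 | 150 4.15 | 180 6.65 | 210 5.45 | 240 6.0 | 270 9.45 | 300 12.2 | 330 9.55 | 
0 3.2 | 30 2.65 | 60 2.9 | 90 4.55 | 120 None | 150 2.35 | 180 2.5 | 210 6.9 | 240 7.6 | 270 12.0 | 300 None | 330 6.15 | 
0 2.3 | 30 1.9 | 60 2.05 | 90 3.25 | 120 None | 150 2.95 | 180 1.65 | 210 1.75 | 240 8.4 | 270 13.25 | 300 None | 330 4.4 | 
minclear 0.91 end [-11.33  10.25  56.11]
0 0.00 0 0.018 0 0.009 0.4; 0 0.00 0 0.018 0 0.009 0.4; 0 0.00 0 0.018 0 0.009 0.4; 0 0.00 0 0.018 0 0.009 0.4; 0 0.00 0 0.018 0 0.009 0.4 

minclear 2.37 end [-6.5 12.5 56. ]
0 -0.01 0 0.007 0 -0.013 0.4; 0 -0.01 0 0.007 0 -0.013 0.4; 0 -0.01 0 0.007 0 -0.013 0.4
```

View pics/s7.png

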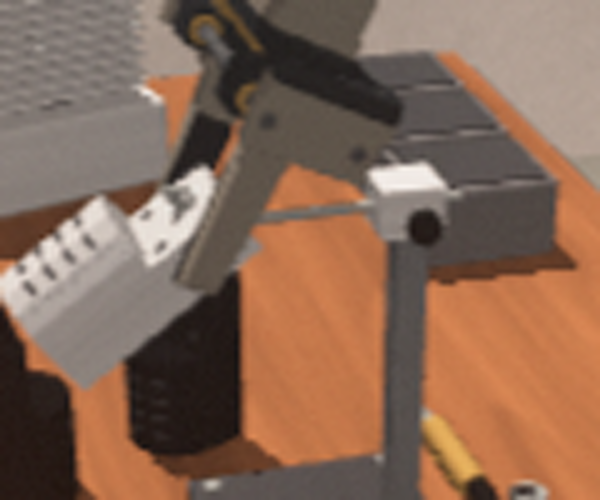

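The shroud is tilted 56° as planned, with the lip under the rising end and the gripper clear of the clamp. Next come two light touches, lip on the rise underside and bar on the barb, to correct the offset.

Emit:
carry_out(steps="0 0 0 0.008 0 -0.016 0.4; 0 0 0 0.008 0 -0.016 0.4; 0 0 0 0.008 0 -0.016 0.4; 0 0 0 0 0 0 0.4; 0 0 0 0 0 0 0.4")

```text
clock: 18.05
tcp_pos: [0.5488, 0.1884, 0.1922]
ee_rot: [-0.226, -0.001, 0.974, 0.001]
wrist_force: [-0.9, 0.0, -0.4]
gripper_width: 0.06
finger_force: 25.0
```

```bash
python3 - <<'E'
from eye import *
e=eye(); print(np.round(e,2)); s=arm.get_state(); print(s["wrist_force"],s["torque"])
for a in(35,150):
  d=np.array([np.cos(np.radians(a)),np.sin(np.radians(a))]); q=np.arange(0,15,.05); c=clear(e[0]+q*d[0],e[1]+q*d[1],np.radians(e[2])+0*q,H); print(a,q[np.where(c<0)[0][0]])
  go([(e[0]+d[0],e[1]+d[1],e[2],2)],start=e)
E
```

```text
[-6.36 13.07 56.12]
[-0.91773514  0.02857674 -0.41238695] [ 0.0057236  -0.27731616  0.01674337]
35 2.45
minclear 1.43 end [-5.54 13.65 56.12]
0 0.00 0 -0.005 0 -0.009 0.4; 0 0.00 0 -0.005 0 -0.009 0.4 

150 2.5
minclear 1.36 end [-7.22 13.57 56.12]
0 0.00 0 0.010 0 -0.001 0.4; 0 0.00 0 0.010 0 -0.001 0.4
```

Emit:
carry_out(steps="0 0 0 -0.0048 0 -0.0088 0.4; 0 0 0 -0.0048 0 -0.0088 0.4; 0 0 0 0 0 0 0.4; 0 0 0 0 0 0 0.4")

```text
clock: 18.45
tcp_pos: [0.5496, 0.1883, 0.1927]
ee_rot: [-0.226, -0.001, 0.974, 0.001]
wrist_force: [0.6, 1.0, -0.8]
gripper_width: 0.0601
finger_force: 25.0
```

Emit:
carry_out(steps="0 0 0 -0.003 0 -0.0053 0.4; 0 0 0 0 0 0 0.4; 0 0 0 0 0 0 0.4")

```text
clock: 18.75
tcp_pos: [0.5498, 0.1883, 0.1929]
ee_rot: [-0.226, -0.001, 0.974, 0.001]
wrist_force: [1.1, 0.0, -1.7]
gripper_width: 0.0597
finger_force: 25.0
```

Emit:
carry_out(steps="0 0 0 -0.003 0 -0.0053 0.4; 0 0 0 0 0 0 0.4; 0 0 0 0 0 0 0.4")

```text
clock: 19.05
tcp_pos: [0.5501, 0.1883, 0.1931]
ee_rot: [-0.226, -0.001, 0.974, 0.001]
wrist_force: [-0.0, 0.1, -1.4]
gripper_width: 0.0601
finger_force: 25.0
```

Emit:
carry_out(steps="0 0 0 -0.003 0 -0.0053 0.4; 0 0 0 0 0 0 0.4; 0 0 0 0 0 0 0.4")

```text
clock: 19.35
tcp_pos: [0.5503, 0.1884, 0.1933]
ee_rot: [-0.226, -0.001, 0.974, 0.001]
wrist_force: [0.7, -0.5, -0.9]
gripper_width: 0.0602
finger_force: 25.0
```

Emit:
carry_out(steps="0 0 0 -0.003 0 -0.0053 0.4; 0 0 0 0 0 0 0.4; 0 0 0 0 0 0 0.4")

```text
clock: 19.65
tcp_pos: [0.5506, 0.1883, 0.1934]
ee_rot: [-0.226, -0.001, 0.974, 0.001]
wrist_force: [0.4, 1.0, -1.2]
gripper_width: 0.0603
finger_force: 25.0
```

```bash
python3 - <<'E'
from eye import *
e=eye(); print(np.round(e,2)); s=arm.get_state(); print(s["wrist_force"],s["torque"])
E
```

```text
[-4.54 14.27 56.13]
[ 0.40078769  0.98891243 -1.16333408] [ 0.00582187 -0.34527364 -0.01505294]
```

Emit:
carry_out(steps="0 0 0 -0.003 0 -0.0053 0.4; 0 0 0 0 0 0 0.4; 0 0 0 0 0 0 0.4")

```text
clock: 19.95
tcp_pos: [0.5508, 0.1884, 0.1936]
ee_rot: [-0.226, -0.001, 0.974, 0.001]
wrist_force: [0.6, 1.3, -1.1]
gripper_width: 0.0599
finger_force: 25.0
```

```bash
python3 - <<'E'
from eye import *
e=eye(); print(np.round(e,3)); s=arm.get_state(); print(s["wrist_force"],s["torque"])
E
```

```text
[-4.296 14.445 56.127]
[ 0.60814282  1.30151129 -1.12273738] [ 0.05915145 -0.28190028  0.01310006]
```

Emit:
carry_out(steps="0 0 0 -0.003 0 -0.0053 0.4; 0 0 0 0 0 0 0.4; 0 0 0 0 0 0 0.4")

```text
clock: 20.25
tcp_pos: [0.5511, 0.1883, 0.1937]
ee_rot: [-0.226, -0.001, 0.974, 0.001]
wrist_force: [-0.5, 0.0, -1.4]
gripper_width: 0.06
finger_force: 25.0
```

```bash
python3 - <<'E'
from eye import *
e=eye(); print(np.round(e,3)); s=arm.get_state(); print(s["wrist_force"],s["torque"])
E
```

```text
[-4.065 14.589 56.131]
[-0.46195703  0.04360878 -1.39768097] [-0.00127878 -0.35899835  0.0386408 ]
```

Emit:
carry_out(steps="0 0 0 -0.003 0 -0.0053 0.4; 0 0 0 0 0 0 0.4; 0 0 0 0 0 0 0.4")

```text
clock: 20.55
tcp_pos: [0.5512, 0.1883, 0.1939]
ee_rot: [-0.226, -0.001, 0.974, 0.001]
wrist_force: [-0.5, 0.7, -2.0]
gripper_width: 0.0603
finger_force: 25.0
```

```bash
python3 - <<'E'
from eye import *
e=eye(); print(np.round(e,3)); s=arm.get_state(); print(s["wrist_force"],s["torque"])
E
```

```text
[-3.944 14.7   56.154]
[-0.45272955  0.69522775 -1.97302825] [ 0.00804608 -0.3172787  -0.00222388]
```

Emit:
carry_out(steps="0 0 0 0.0048 0 0.0088 0.4; 0 0 0 0.0048 0 0.0088 0.4; 0 0 0 0.0048 0 0.0088 0.4; 0 0 0 0.0048 0 0.0088 0.4; 0 0 0 0.0048 0 0.0088 0.4; 0 0 0 0.01 0 0 0.4; 0 0 0 0.01 0 0 0.4; 0 0 0 0 0 0 0.4; 0 0 0 0 0 0 0.4")

```text
clock: 21.45
tcp_pos: [0.5484, 0.1884, 0.1929]
ee_rot: [-0.226, -0.001, 0.974, 0.001]
wrist_force: [-0.1, 0.4, -0.6]
gripper_width: 0.06
finger_force: 25.0
```

```bash
python3 - <<'E'
from eye import *
e=eye(); print(np.round(e,3)); s=arm.get_state(); print(s["wrist_force"],s["torque"])
R,p=pose(); d=R.as_matrix()[:,0][[0,2]]; print(d)
q=np.arange(0,15,.05); c=clear(e[0]+q*d[0],e[1]+q*d[1],np.radians(e[2])+0*q,H); print(q[np.where(c<0)[0][0]])
E
```

```text
[-6.746 13.788 56.125]
[-0.14633062  0.44568776 -0.58712159] [ 0.04216628 -0.31204575  0.03600152]
[-0.8978376  0.4403245]
2.0
```

Emit:
carry_out(steps="0 0 0 0.006 0 0 0.4; 0 0 0 0 0 0 0.4; 0 0 0 0 0 0 0.4")

```text
clock: 21.75
tcp_pos: [0.5481, 0.1884, 0.1931]
ee_rot: [-0.226, -0.001, 0.974, 0.001]
wrist_force: [-0.6, -1.0, -0.9]
gripper_width: 0.0602
finger_force: 25.0
```

Emit:
carry_out(steps="0 0 0 0.006 0 0 0.4; 0 0 0 0 0 0 0.4; 0 0 0 0 0 0 0.4")

```text
clock: 22.05
tcp_pos: [0.5479, 0.1883, 0.1932]
ee_rot: [-0.226, -0.001, 0.974, 0.001]
wrist_force: [-1.1, 0.2, 0.1]
gripper_width: 0.0599
finger_force: 25.0
```

Emit:
carry_out(steps="0 0 0 0.006 0 0 0.4; 0 0 0 0 0 0 0.4; 0 0 0 0 0 0 0.4")

```text
clock: 22.35
tcp_pos: [0.5476, 0.1883, 0.1933]
ee_rot: [-0.226, -0.001, 0.974, 0.001]
wrist_force: [0.0, -0.4, -1.0]
gripper_width: 0.0603
finger_force: 25.0
```

```bash
python3 - <<'E'
from eye import *
e=eye(); print(np.round(e,3)); s=arm.get_state(); print(s["wrist_force"],s["torque"])
E
```

```text
[-7.57  14.184 56.128]
[ 0.02036199 -0.42503826 -1.0107136 ] [-0.00213969 -0.37265811  0.00507573]
```

Predicted contact is 1.1 mm further. I'll keep feeling.

Emit:
carry_out(steps="0 0 0 0.006 0 0 0.4; 0 0 0 0 0 0 0.4; 0 0 0 0 0 0 0.4")

```text
clock: 22.65
tcp_pos: [0.5473, 0.1883, 0.1935]
ee_rot: [-0.226, -0.001, 0.974, 0.001]
wrist_force: [0.1, -0.0, -1.4]
gripper_width: 0.0601
finger_force: 25.0
```

Emit:
carry_out(steps="0 0 0 0.006 0 0 0.4; 0 0 0 0 0 0 0.4; 0 0 0 0 0 0 0.4")

```text
clock: 22.95
tcp_pos: [0.547, 0.1883, 0.1936]
ee_rot: [-0.226, -0.001, 0.974, 0.001]
wrist_force: [0.9, 0.1, -1.0]
gripper_width: 0.0605
finger_force: 25.0
```

Emit:
carry_out(steps="0 0 0 0.006 0 0 0.4; 0 0 0 0 0 0 0.4; 0 0 0 0 0 0 0.4")

```text
clock: 23.25
tcp_pos: [0.5468, 0.1883, 0.1937]
ee_rot: [-0.226, -0.001, 0.974, 0.001]
wrist_force: [0.1, 0.0, -0.9]
gripper_width: 0.0601
finger_force: 25.0
```

```bash
python3 - <<'E'
from eye import *
e=eye(); print(np.round(e,3)); s=arm.get_state(); print(s["wrist_force"],s["torque"])
E
```

```text
[-8.384 14.568 56.13 ]
[ 0.07286105  0.03965315 -0.9322619 ] [ 0.06386915 -0.27648224  0.03736577]
```

Emit:
carry_out(steps="0 0 0 0.006 0 0 0.4; 0 0 0 0 0 0 0.4; 0 0 0 0 0 0 0.4")

```text
clock: 23.55
tcp_pos: [0.5465, 0.1883, 0.1939]
ee_rot: [-0.226, -0.001, 0.974, 0.001]
wrist_force: [0.4, -0.2, -1.0]
gripper_width: 0.0601
finger_force: 25.0
```

```bash
python3 - <<'E'
from eye import *
e=eye(); print(np.round(e,3)); s=arm.get_state(); print(s["wrist_force"],s["torque"])
E
```

```text
[-8.62  14.704 56.124]
[ 0.38463309 -0.18624307 -1.0144454 ] [ 0.01286383 -0.36240358  0.00269438]
```

Emit:
carry_out(steps="0 0 0 0.006 0 0 0.4; 0 0 0 0 0 0 0.4; 0 0 0 0 0 0 0.4")

```text
clock: 23.85
tcp_pos: [0.5463, 0.1883, 0.194]
ee_rot: [-0.226, -0.001, 0.974, 0.001]
wrist_force: [0.0, -0.8, -0.7]
gripper_width: 0.0597
finger_force: 25.0
```

```bash
python3 - <<'E'
from eye import *
e=eye(); print(np.round(e,3)); s=arm.get_state(); print(s["wrist_force"],s["torque"])
E
```

```text
[-8.873 14.831 56.122]
[ 0.03384323 -0.80667228 -0.66306215] [ 0.00922561 -0.36621457 -0.05977347]
```

Emit:
carry_out(steps="0 0 0 0.006 0 0 0.4; 0 0 0 0 0 0 0.4; 0 0 0 0 0 0 0.4")

```text
clock: 24.15
tcp_pos: [0.546, 0.1883, 0.1941]
ee_rot: [-0.226, -0.0, 0.974, 0.001]
wrist_force: [0.9, -0.5, -1.5]
gripper_width: 0.0601
finger_force: 25.0
```

```bash
python3 - <<'E'
from eye import *
e=eye(); print(np.round(e,3)); s=arm.get_state(); print(s["wrist_force"],s["torque"])
E
```

```text
[-9.102 14.957 56.117]
[ 0.89797643 -0.48369904 -1.52035348] [ 0.00588919 -0.46720319  0.02619921]
```

Both touches agree with the model within 0.4 mm. I'll apply that correction and back the eye off over the barb along the widest path.

```bash
sed -i 's/^B=off-r0.*/B=off-r0+np.array([-.1,.4])/' eye.py; python3 - <<'E'
from eye import *
e=eye(); print(np.round(e,2), clear(e[0],e[1],np.radians(e[2]),H))
go([(-6.9,14.5,56,6),(-7.3,15.5,56,3)])
p=np.load("path.npy")
i=np.where((p[:,1]>=15.5)&(p[:,0]>-16))[0]; print([tuple(q.round(2)) for q in p[i]])
E
```

```text
[-9.   14.56 56.12] -0.4775426913898957
minclear -0.13 end [-7.3 15.5 56. ]
0 -0.00 0 -0.007 0 -0.003 0.4; 0 -0.00 0 -0.007 0 -0.003 0.4; 0 -0.00 0 -0.007 0 -0.003 0.4; 0 -0.00 0 -0.007 0 -0.003 0.4; 0 -0.00 0 -0.007 0 -0.003 0.4; 0 -0.00 0 -0.007 0 -0.003 0.4; 0 0.00 0 0.005 0 -0.005 0.4; 0 0.00 0 0.005 0 -0.005 0.4; 0 0.00 0 0.005 0 -0.005 0.4 

[(np.float64(-7.0), np.float64(15.5), np.float64(56.0), np.float64(1.57)), (np.float64(-7.5), np.float64(16.0), np.float64(56.0), np.float64(1.45)), (np.float64(-7.5), np.float64(16.5), np.float64(54.0), np.float64(1.41)), (np.float64(-8.0), np.float64(17.0), np.float64(52.0), np.float64(1.48)), (np.float64(-8.5), np.float64(17.5), np.float64(50.0), np.float64(1.54)), (np.float64(-9.0), np.float64(18.0), np.float64(48.0), np.float64(1.51)), (np.float64(-9.5), np.float64(18.5), np.float64(48.0), np.float64(1.61)), (np.float64(-10.0), np.float64(19.0), np.float64(48.0), np.float64(1.83)), (np.float64(-10.5), np.float64(19.5), np.float64(48.0), np.float64(1.96)), (np.float64(-11.0), np.float64(19.5), np.float64(48.0), np.float64(2.11)), (np.float64(-11.5), np.float64(20.0), np.float64(48.0), np.float64(2.49)), (np.float64(-12.0), np.float64(20.0), np.float64(48.0), np.float64(2.6)), (np.float64(-12.5), np.float64(20.5), np.float64(48.0), np.float64(3.02)), (np.float64(-13.0), np.float64(21.0), np.float64(48.0), np.float64(3.14)), (np.float64(-13.5), np.float64(21.0), np.float64(48.0), np.float64(3.55)), (np.float64(-14.0), np.float64(21.5), np.float64(48.0), np.float64(3.68)), (np.float64(-14.5), np.float64(21.5), np.float64(48.0), np.float64(4.09)), (np.float64(-15.0), np.float64(21.5), np.float64(48.0), np.float64(4.1)), (np.float64(-15.5), np.float64(21.5), np.float64(48.0), np.float64(4.1))]
```

Emit:
carry_out(steps="0 0 0 -0.007 0 -0.003 0.4; 0 0 0 -0.007 0 -0.003 0.4; 0 0 0 -0.007 0 -0.003 0.4; 0 0 0 -0.007 0 -0.003 0.4; 0 0 0 -0.007 0 -0.003 0.4; 0 0 0 -0.007 0 -0.003 0.4; 0 0 0 0.005 0 -0.005 0.4; 0 0 0 0.005 0 -0.005 0.4; 0 0 0 0.005 0 -0.005 0.4; 0 0 0 0 0 0 0.4; 0 0 0 0 0 0 0.4")

```text
clock: 25.25
tcp_pos: [0.5479, 0.1883, 0.195]
ee_rot: [-0.226, -0.001, 0.974, 0.001]
wrist_force: [-0.0, -0.6, -0.7]
gripper_width: 0.06
finger_force: 25.0
```

```bash
python3 - <<'E'
from eye import *
e=eye(); print(np.round(e,3)); s=arm.get_state(); print(s["wrist_force"],s["torque"])
go([(-7.6,16.1,55.5,2),(-8.2,17.0,52,3)])
go([(-9.2,18,48,4),(-10.1,19,48,3)],start=(-8.2,17,52))
E
```

```text
[-7.159 15.46  56.128]
[-0.03956986 -0.61103213 -0.68688047] [-0.00998571 -0.29885285  0.01302382]
minclear 1.40 end [-8.2 17.  52. ]
0 -0.05 0 0.004 0 -0.005 0.4; 0 -0.05 0 0.004 0 -0.005 0.4; 0 -0.19 0 -0.004 0 -0.007 0.4; 0 -0.19 0 -0.004 0 -0.007 0.4; 0 -0.19 0 -0.004 0 -0.007 0.4 

minclear 1.34 end [-10.1  19.   48. ]
0 -0.17 0 -0.002 0 -0.006 0.4; 0 -0.17 0 -0.002 0 -0.006 0.4; 0 -0.17 0 -0.002 0 -0.006 0.4; 0 -0.17 0 -0.002 0 -0.006 0.4; 0 0.00 0 0.008 0 -0.004 0.4; 0 0.00 0 0.008 0 -0.004 0.4; 0 0.00 0 0.008 0 -0.004 0.4
```

Emit:
carry_out(steps="0 -0.05 0 0.005 0 -0.005 0.4; 0 -0.05 0 0.005 0 -0.005 0.4; 0 -0.19 0 -0.004 0 -0.007 0.4; 0 -0.19 0 -0.004 0 -0.007 0.4; 0 -0.19 0 -0.004 0 -0.007 0.4; 0 0 0 0 0 0 0.4; 0 0 0 0 0 0 0.4")

```text
clock: 25.95
tcp_pos: [0.5485, 0.1884, 0.1966]
ee_rot: [-0.192, -0.001, 0.981, 0.001]
wrist_force: [-0.5, 0.2, -1.2]
gripper_width: 0.0604
finger_force: 25.0
```

```bash
python3 - <<'E'
from eye import *
e=eye(); print(np.round(e,3)); s=arm.get_state(); print(s["wrist_force"],s["torque"])
go([(-9.2,18,48,4),(-10.1,19,48,3)])
E
```

```text
[-8.297 17.291 52.087]
[-0.53885585  0.22111304 -1.2356881 ] [ 0.08099698 -0.25524197  0.05132317]
minclear 1.37 end [-10.1  19.   48. ]
0 -0.17 0 -0.003 0 -0.004 0.4; 0 -0.17 0 -0.003 0 -0.004 0.4; 0 -0.17 0 -0.003 0 -0.005 0.4; 0 -0.17 0 -0.003 0 -0.005 0.4; 0 0.00 0 0.008 0 -0.004 0.4; 0 0.00 0 0.008 0 -0.004 0.4; 0 0.00 0 0.008 0 -0.004 0.4
```

Emit:
carry_out(steps="0 -0.17 0 -0.003 0 -0.004 0.4; 0 -0.17 0 -0.003 0 -0.004 0.4; 0 -0.17 0 -0.003 0 -0.005 0.4; 0 -0.17 0 -0.003 0 -0.005 0.4; 0 0 0 0 0 0 0.4; 0 0 0 0 0 0 0.4")

```text
clock: 26.55
tcp_pos: [0.5494, 0.1884, 0.1972]
ee_rot: [-0.157, -0.001, 0.988, 0.001]
wrist_force: [-0.8, -0.6, -0.7]
gripper_width: 0.0602
finger_force: 25.0
```

```bash
python3 - <<'E'
from eye import *
e=eye(); print(np.round(e,3)); s=arm.get_state(); print(s["wrist_force"],s["torque"])
go([(-10.1,19,48,3),(-12,20.2,48,4)])
E
```

```text
[-9.226 17.919 48.017]
[-0.75200542 -0.56411388 -0.70658277] [ 0.02490254 -0.2651814  -0.03937851]
minclear 1.42 end [-12.   20.2  48. ]
0 -0.00 0 0.008 0 -0.005 0.4; 0 -0.00 0 0.008 0 -0.005 0.4; 0 -0.00 0 0.008 0 -0.005 0.4; 0 0.00 0 0.011 0 -0.003 0.4; 0 0.00 0 0.011 0 -0.003 0.4; 0 0.00 0 0.011 0 -0.003 0.4; 0 0.00 0 0.011 0 -0.003 0.4
```

No contact forces so far. Continuing.

Emit:
carry_out(steps="0 0 0 0.008 0 -0.005 0.4; 0 0 0 0.008 0 -0.005 0.4; 0 0 0 0.008 0 -0.005 0.4; 0 0 0 0 0 0 0.4; 0 0 0 0 0 0 0.4")

```text
clock: 27.05
tcp_pos: [0.5487, 0.1883, 0.1981]
ee_rot: [-0.157, -0.0, 0.988, 0.001]
wrist_force: [-0.8, -0.0, -0.2]
gripper_width: 0.0602
finger_force: 25.0
```

Emit:
carry_out(steps="0 0 0 0.011 0 -0.003 0.4; 0 0 0 0.011 0 -0.003 0.4; 0 0 0 0.011 0 -0.003 0.4; 0 0 0 0.011 0 -0.003 0.4; 0 0 0 0 0 0 0.4; 0 0 0 0 0 0 0.4")

```text
clock: 27.65
tcp_pos: [0.5467, 0.1883, 0.1994]
ee_rot: [-0.157, -0.0, 0.988, 0.001]
wrist_force: [-0.3, -0.2, -0.6]
gripper_width: 0.0602
finger_force: 25.0
```

```bash
python3 - <<'E'
from eye import *
e=eye(); print(np.round(e,3)); s=arm.get_state(); print(s["wrist_force"],s["torque"])
go([(-15,21.6,48,4),(-20,22.5,48,4),(-26,22.7,48,4)])
E
```

```text
[-11.97   20.093  48.029]
[-0.25363513 -0.23691314 -0.58920906] [ 0.01922995 -0.22383294 -0.04459903]
minclear 3.06 end [-26.   22.7  48. ]
0 -0.00 0 0.017 0 -0.002 0.4; 0 -0.00 0 0.017 0 -0.002 0.4; 0 -0.00 0 0.017 0 -0.002 0.4; 0 -0.00 0 0.017 0 -0.003 0.4; 0 0.00 0 0.025 0 0.003 0.4; 0 0.00 0 0.025 0 0.003 0.4; 0 0.00 0 0.025 0 0.003 0.4; 0 0.00 0 0.025 0 0.003 0.4; 0 0.00 0 0.029 0 0.008 0.4; 0 0.00 0 0.029 0 0.008 0.4; 0 0.00 0 0.029 0 0.008 0.4; 0 0.00 0 0.029 0 0.008 0.4
```

Emit:
carry_out(steps="0 0 0 0.017 0 -0.002 0.4; 0 0 0 0.017 0 -0.002 0.4; 0 0 0 0.017 0 -0.002 0.4; 0 0 0 0.017 0 -0.003 0.4; 0 0 0 0.025 0 0.003 0.4; 0 0 0 0.025 0 0.003 0.4; 0 0 0 0 0 0 0.4")

```text
clock: 28.35
tcp_pos: [0.541, 0.1884, 0.2014]
ee_rot: [-0.157, -0.001, 0.988, 0.001]
wrist_force: [0.2, 0.4, -1.4]
gripper_width: 0.0601
finger_force: 25.0
```

Emit:
carry_out(steps="0 0 0 0.025 0 0.003 0.4; 0 0 0 0.025 0 0.003 0.4; 0 0 0 0.029 0 0.008 0.4; 0 0 0 0.029 0 0.008 0.4; 0 0 0 0.029 0 0.008 0.4; 0 0 0 0.029 0 0.008 0.4; 0 0 0 0 0 0 0.4")

```text
clock: 29.05
tcp_pos: [0.5325, 0.1884, 0.2021]
ee_rot: [-0.157, -0.001, 0.988, 0.001]
wrist_force: [-0.1, 0.5, -1.4]
gripper_width: 0.0601
finger_force: 25.0
```

```bash
python3 - <<'E'
from eye import *
e=eye(); print(np.round(e,3)); s=arm.get_state(); print(s["wrist_force"],s["torque"])
go([(-45,35,48,5),(-70,70,48,7)])
R,p=pose(); R1=Rphi(-18); P=p+np.array([-.044,0,.0475]); 
# to tray: clear upright pose above target
T=np.array([607.1,-210.3])/1e3; a=np.radians(5.735)
E
python3 - <<'E'
from h import *
c=dict(np.load("top0.npz")); im=c["image"]; P=cloud(c)
# tray corners at z=.026; pixel corners via minAreaRect, plus bystanders side
hsv=cv2.cvtColor(im,cv2.COLOR_BGR2HSV); m=(hsv[...,1]>150)&((hsv[...,0]<5)|(hsv[...,0]>175)); m[:,:295]=0; m[:,410:]=0
v,u=np.where(m); print("pawl px",u.mean(),v.mean(),ray(c,u.mean(),v.mean(),2,.009))
for q in((308,149),(389,142),(403,234),(320,242)): print(q,ray(c,*q,2,.026))
E
```

```text
[-26.166  22.876  48.031]
[-0.06761303  0.5307719  -1.41501963] [ 0.05559209 -0.21473824  0.04924828]
minclear 9.00 end [-70.  70.  48.]
0 -0.00 0 0.087 0 -0.023 0.4; 0 -0.00 0 0.087 0 -0.023 0.4; 0 -0.00 0 0.087 0 -0.023 0.4; 0 -0.00 0 0.087 0 -0.023 0.4; 0 -0.00 0 0.087 0 -0.023 0.4; 0 0.00 0 0.099 0 -0.073 0.4; 0 0.00 0 0.099 0 -0.073 0.4; 0 0.00 0 0.099 0 -0.073 0.4; 0 0.00 0 0.099 0 -0.073 0.4; 0 0.00 0 0.099 0 -0.073 0.4; 0 0.00 0 0.099 0 -0.073 0.4; 0 0.00 0 0.099 0 -0.073 0.4 

pawl px 372.504 159.168 [ 0.69240481 -0.26624769  0.009     ]
(308, 149) [ 0.71580957 -0.09574577  0.026     ]
(389, 142) [ 0.73398863 -0.30571889  0.026     ]
(403, 234) [ 0.49757811 -0.32980985  0.026     ]
(320, 242) [ 0.47848902 -0.12082217  0.026     ]
```

The eye is past the barb and free. Now moving clear and over to the tray.

Emit:
carry_out(steps="0 0 0 0.087 0 -0.023 0.4; 0 0 0 0.087 0 -0.023 0.4; 0 0 0 0.087 0 -0.023 0.4; 0 0 0 0.087 0 -0.023 0.4; 0 0 0 0.087 0 -0.023 0.4; 0 0 0 0.099 0 -0.073 0.4; 0 0 0 0.099 0 -0.073 0.4; 0 0 0 0.099 0 -0.073 0.4; 0 0 0 0.099 0 -0.073 0.4; 0 0 0 0.099 0 -0.073 0.4; 0 0 0 0.099 0 -0.073 0.4; 0 0 0 0.099 0 -0.073 0.4")

```text
clock: 30.25
tcp_pos: [0.4884, 0.1882, 0.2497]
ee_rot: [-0.157, -0.0, 0.988, 0.001]
wrist_force: [0.7, 0.2, -0.2]
gripper_width: 0.0597
finger_force: 25.0
```

```bash
python3 - <<'E'
from h import *
st(); rows(Rphi(30,.1),np.array([.5758,-.2136,.20]),24,claw=.4)
E
```

```text
clock 30.25
qpos [ 0.1136  0.2548  1.4473  0.0371  1.752  -1.4573]
qd [ 0.0074 -0.1178  0.0404  0.0036  0.0748  0.0099]
joint_efforts [-3.01000e-02 -4.14415e+01 -3.19323e+01  1.44100e-01  1.30600e+00
 -5.10000e-03]
tcp_pos [0.4884 0.1882 0.2497]
ee_rot [-1.566e-01 -5.000e-04  9.877e-01  8.000e-04]
wrist_force [ 0.6707  0.2392 -0.2212]
torque [ 0.0351 -0.2285 -0.0048]
finger_force 24.9939
gripper_width 0.0597
24 rows: -0.00 -0.33 -0.04 -0.08 -0.33 0.02 0.4; -0.00 -0.33 -0.04 -0.08 -0.34 0.02 0.4; -0.00 -0.33 -0.04 -0.08 -0.34 0.02 0.4; -0.00 -0.33 -0.04 -0.08 -0.34 0.02 0.4; -0.00 -0.33 -0.04 -0.07 -0.34 0.03 0.4; -0.00 -0.33 -0.04 -0.07 -0.34 0.03 0.4; -0.00 -0.33 -0.04 -0.07 -0.34 0.03 0.4; -0.00 -0.33 -0.04 -0.07 -0.34 0.03 0.4; -0.00 -0.33 -0.04 -0.06 -0.34 0.04 0.4; -0.00 -0.33 -0.04 -0.06 -0.34 0.04 0.4; -0.00 -0.33 -0.04 -0.06 -0.34 0.04 0.4; -0.00 -0.33 -0.04 -0.05 -0.34 0.04 0.4; -0.00 -0.33 -0.04 -0.05 -0.34 0.04 0.4; -0.00 -0.33 -0.04 -0.05 -0.34 0.04 0.4; -0.00 -0.33 -0.04 -0.05 -0.34 0.05 0.4; -0.00 -0.33 -0.04 -0.04 -0.34 0.05 0.4; -0.00 -0.33 -0.04 -0.04 -0.34 0.05 0.4; -0.00 -0.33 -0.04 -0.04 -0.34 0.05 0.4; -0.00 -0.33 -0.04 -0.03 -0.34 0.05 0.4; -0.00 -0.33 -0.04 -0.03 -0.34 0.05 0.4; -0.00 -0.33 -0.04 -0.03 -0.34 0.05 0.4; -0.00 -0.33 -0.04 -0.02 -0.34 0.05 0.4; -0.00 -0.33 -0.04 -0.02 -0.34 0.05 0.4; -0.00 -0.33 -0.04 -0.02 -0.34 0.06 0.4
```

Emit:
carry_out(steps="0 -0.33 -0.04 -0.08 -0.33 0.02 0.4; 0 -0.33 -0.04 -0.08 -0.34 0.02 0.4; 0 -0.33 -0.04 -0.08 -0.34 0.02 0.4; 0 -0.33 -0.04 -0.08 -0.34 0.02 0.4; 0 -0.33 -0.04 -0.07 -0.34 0.03 0.4; 0 -0.33 -0.04 -0.07 -0.34 0.03 0.4; 0 -0.33 -0.04 -0.07 -0.34 0.03 0.4; 0 -0.33 -0.04 -0.07 -0.34 0.03 0.4; 0 -0.33 -0.04 -0.06 -0.34 0.04 0.4; 0 -0.33 -0.04 -0.06 -0.34 0.04 0.4; 0 -0.33 -0.04 -0.06 -0.34 0.04 0.4; 0 -0.33 -0.04 -0.05 -0.34 0.04 0.4")

```text
clock: 31.45
tcp_pos: [0.5324, -0.0148, 0.2247]
ee_rot: [0.051, -0.025, 0.998, 0.005]
wrist_force: [0.3, -0.5, -1.2]
gripper_width: 0.0603
finger_force: 25.0
```

Emit:
carry_out(steps="0 -0.33 -0.04 -0.05 -0.34 0.04 0.4; 0 -0.33 -0.04 -0.05 -0.34 0.04 0.4; 0 -0.33 -0.04 -0.05 -0.34 0.05 0.4; 0 -0.33 -0.04 -0.04 -0.34 0.05 0.4; 0 -0.33 -0.04 -0.04 -0.34 0.05 0.4; 0 -0.33 -0.04 -0.04 -0.34 0.05 0.4; 0 -0.33 -0.04 -0.03 -0.34 0.05 0.4; 0 -0.33 -0.04 -0.03 -0.34 0.05 0.4; 0 -0.33 -0.04 -0.03 -0.34 0.05 0.4; 0 -0.33 -0.04 -0.02 -0.34 0.05 0.4; 0 -0.33 -0.04 -0.02 -0.34 0.05 0.4; 0 -0.33 -0.04 -0.02 -0.34 0.06 0.4")

```text
clock: 32.65
tcp_pos: [0.576, -0.216, 0.2016]
ee_rot: [0.255, -0.049, 0.966, 0.009]
wrist_force: [-0.5, -0.4, -0.7]
gripper_width: 0.0601
finger_force: 25.0
```

Emit:
carry_out(steps="0 0 0 0 0 0 0.4; 0 0 0 0 0 0 0.4; 0 0 0 0 0 0 0.4")

```text
clock: 32.95
tcp_pos: [0.5762, -0.2147, 0.2017]
ee_rot: [0.254, -0.049, 0.966, 0.009]
wrist_force: [-0.3, 0.4, -0.7]
gripper_width: 0.0599
finger_force: 25.0
```

```bash
python3 - <<'E'
from h import *
R,p=pose(); print(p,R.as_matrix().round(3).tolist()); rows(Rphi(30,.1),np.array([.5758,-.2136,.10]),8,claw=.4)
c=cam("side"); P=cloud(c); cv2.imwrite("pics/s8.png",c["image"][120:384,180:450])
E
```

```text
[ 0.57620562 -0.21474596  0.20173807] [[-0.866, -0.099, 0.491], [-0.09, 0.995, 0.042], [-0.492, -0.008, -0.87]]
8 rows: -0.01 -0.01 0.00 0.13 0.00 0.22 0.4; -0.01 -0.01 0.00 0.13 0.00 0.22 0.4; -0.01 -0.01 0.00 0.13 0.00 0.22 0.4; -0.01 -0.01 0.00 0.13 0.00 0.22 0.4; -0.01 -0.01 0.00 0.13 0.00 0.22 0.4; -0.01 -0.01 0.00 0.13 0.00 0.22 0.4; -0.01 -0.01 0.00 0.13 0.00 0.22 0.4; -0.01 -0.01 0.00 0.13 0.00 0.22 0.4
```

View pics/s8.png

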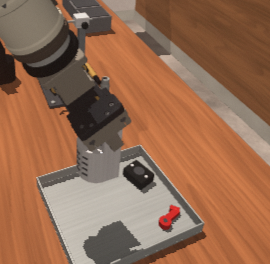

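The shroud hangs upright over the tray's empty half, at about (100,165) in the crop. I've now viewed 12 pictures, which is over the limit of 10, so I'll use numbers only from here.

Emit:
carry_out(steps="-0.01 -0.01 0 0.13 0 0.22 0.4; -0.01 -0.01 0 0.13 0 0.22 0.4; -0.01 -0.01 0 0.13 0 0.22 0.4; -0.01 -0.01 0 0.13 0 0.22 0.4; -0.01 -0.01 0 0.13 0 0.22 0.4; -0.01 -0.01 0 0.13 0 0.22 0.4; -0.01 -0.01 0 0.13 0 0.22 0.4; -0.01 -0.01 0 0.13 0 0.22 0.4; 0 0 0 0 0 0 0.4; 0 0 0 0 0 0 0.4; 0 0 0 0 0 0 0.4")

```text
clock: 34.1
tcp_pos: [0.5752, -0.2167, 0.1001]
ee_rot: [0.259, -0.049, 0.965, 0.012]
wrist_force: [-0.1, -0.4, 0.1]
gripper_width: 0.0602
finger_force: 25.0
```

```bash
python3 - <<'E'
from h import *
R,p=pose(); print(p,R.as_matrix().round(3).tolist(),arm.get_state()["torque"]); rows(Rphi(30,.1),np.array([.5758,-.2136,.0815]),10,claw=.4)
E
```

```text
[ 0.57519682 -0.21667404  0.10007667] [[-0.861, -0.102, 0.498], [-0.089, 0.995, 0.049], [-0.501, -0.002, -0.866]] [-0.01511662  0.31570065  0.03167468]
10 rows: -0.00 0.00 0.00 0.02 0.01 0.03 0.4; -0.00 0.00 0.00 0.02 0.01 0.03 0.4; -0.00 0.00 0.00 0.02 0.01 0.03 0.4; -0.00 0.00 0.00 0.02 0.01 0.03 0.4; -0.00 0.00 0.00 0.02 0.01 0.03 0.4; -0.00 0.00 0.00 0.02 0.01 0.03 0.4; -0.00 0.00 0.00 0.02 0.01 0.03 0.4; -0.00 0.00 0.00 0.02 0.01 0.03 0.4; -0.00 0.00 0.00 0.02 0.01 0.03 0.4; -0.00 0.00 0.00 0.02 0.01 0.03 0.4
```

Emit:
carry_out(steps="0 0 0 0.02 0 0.032 0.4; 0 0 0 0.018 0 0.032 0.4; 0 0 0 0.018 0 0.032 0.4; 0 0 0 0.018 0 0.032 0.4; 0 0 0 0.018 0 0.032 0.4; 0 0 0 0.018 0 0.032 0.4; 0 0 0 0.018 0 0.032 0.4; 0 0 0 0.018 0 0.032 0.4; 0 0 0 0.018 0 0.032 0.4; 0 0 0 0 0 0 0.4; 0 0 0 0 0 0 0.4")

```text
clock: 35.2
tcp_pos: [0.5748, -0.2162, 0.0826]
ee_rot: [0.258, -0.049, 0.965, 0.013]
wrist_force: [0.1, -0.8, -1.1]
gripper_width: 0.0603
finger_force: 25.0
```

Emit:
carry_out(steps="0 0 0 0.005 0 0.009 0.4; 0 0 0 0.005 0 0.009 0.4; 0 0 0 0 0 0 0.4; 0 0 0 0 0 0 0.4")

```text
clock: 35.6
tcp_pos: [0.5748, -0.2162, 0.0817]
ee_rot: [0.258, -0.049, 0.965, 0.013]
wrist_force: [0.5, -0.2, -0.8]
gripper_width: 0.0604
finger_force: 25.0
```

Emit:
carry_out(steps="0 0 0 0.004 0 0.007 0.4; 0 0 0 0.004 0 0.007 0.4; 0 0 0 0 0 0 0.4; 0 0 0 0 0 0 0.4")

```text
clock: 36.0
tcp_pos: [0.5748, -0.2162, 0.0808]
ee_rot: [0.258, -0.049, 0.965, 0.013]
wrist_force: [-0.3, 0.4, -1.1]
gripper_width: 0.0603
finger_force: 25.0
```

Emit:
carry_out(steps="0 0 0 0.004 0 0.007 0.4; 0 0 0 0 0 0 0.4; 0 0 0 0 0 0 0.4")

```text
clock: 36.3
tcp_pos: [0.5748, -0.2162, 0.0804]
ee_rot: [0.258, -0.049, 0.965, 0.013]
wrist_force: [-0.3, -0.0, -1.1]
gripper_width: 0.06
finger_force: 25.0
```

```bash
python3 - <<'E'
from h import *
R,p=pose(); s=arm.get_state(); print(p,s["wrist_force"],s["torque"])
E
```

```text
[ 0.5748068  -0.21619616  0.08041553] [-0.2811219  -0.00313256 -1.08183625] [0.02587366 0.37655394 0.00961245]
```

Emit:
carry_out(steps="0 0 0 0.004 0 0.007 0.4; 0 0 0 0.004 0 0.007 0.4; 0 0 0 0 0 0 0.4; 0 0 0 0 0 0 0.4")

```text
clock: 36.7
tcp_pos: [0.5748, -0.2162, 0.0796]
ee_rot: [0.258, -0.049, 0.965, 0.013]
wrist_force: [-0.1, -1.1, -1.2]
gripper_width: 0.0603
finger_force: 25.0
```

Emit:
carry_out(steps="0 0 0 0.004 0 0.007 0.4; 0 0 0 0 0 0 0.4; 0 0 0 0 0 0 0.4")

```text
clock: 37.0
tcp_pos: [0.5749, -0.2162, 0.0794]
ee_rot: [0.259, -0.049, 0.965, 0.013]
wrist_force: [-0.4, -0.2, -0.5]
gripper_width: 0.0604
finger_force: 25.0
```

Emit:
carry_out(steps="0 0 0 0.004 0 0.007 0.4; 0 0 0 0 0 0 0.4; 0 0 0 0 0 0 0.4")

```text
clock: 37.3
tcp_pos: [0.5751, -0.2162, 0.0792]
ee_rot: [0.259, -0.049, 0.965, 0.013]
wrist_force: [0.2, 0.1, 2.7]
gripper_width: 0.0602
finger_force: 25.0
```

Emit:
carry_out(steps="0 0 0 0.004 0 0.007 0.4; 0 0 0 0 0 0 0.4; 0 0 0 0 0 0 0.4")

```text
clock: 37.6
tcp_pos: [0.5753, -0.2162, 0.0791]
ee_rot: [0.259, -0.049, 0.965, 0.013]
wrist_force: [-0.9, 1.8, 5.1]
gripper_width: 0.06
finger_force: 25.0
```

```bash
python3 - <<'E'
from h import *
R,p=pose(); s=arm.get_state(); print(p,s["wrist_force"],s["torque"])
E
```

```text
[ 0.57531176 -0.21624312  0.07913897] [-0.85808119  1.84335244  5.08915331] [0.56891606 0.1041184  0.08901893]
```

Touched down with about 6 N. I'll ease off, lower the grip force and open gently.

Emit:
carry_out(steps="0 0 0 -0.005 0 -0.009 0.4; 0 0 0 0 0 0 0.4; 0 0 0 0 0 0 0.4", grip_force=4)

```text
clock: 37.9
tcp_pos: [0.575, -0.2164, 0.0792]
ee_rot: [0.259, -0.049, 0.965, 0.013]
wrist_force: [0.6, 2.1, 3.1]
gripper_width: 0.0606
finger_force: 4.0
```

Emit:
carry_out(steps="0 0 0 0 0 0 0.67; 0 0 0 0 0 0 0.7; 0 0 0 0 0 0 0.75; 0 0 0 0 0 0 0.8; 0 0 0 0 0 0 0.9; 0 0 0 0 0 0 1; 0 0 0 0 0 0 1; 0 0 0 0 0 0 1")

```text
clock: 38.7
tcp_pos: [0.5748, -0.2162, 0.0789]
ee_rot: [0.258, -0.049, 0.965, 0.013]
wrist_force: [-0.1, 0.1, -1.4]
gripper_width: 0.0921
finger_force: 0.0
```

```bash
python3 - <<'E'
from h import *
R,p=pose(); s=arm.get_state(); print(p,s["wrist_force"],s["gripper_width"],s["finger_force"])
E
```

```text
[ 0.57479801 -0.2162112   0.07893006] [-0.05454134  0.14193789 -1.44157966] 0.09209685711017307 0.0
```

Emit:
carry_out(steps="0 0 0 0 0 -0.1 1; 0 0 0 0 0 -0.2 1; 0 0 0 0 0 -0.2 1; 0 0 0 0 0 -0.3 1; 0 0 0 0 0 -0.3 1; 0 0 0 0 0 -0.3 1; 0 0 0 0 0 -0.4 1; 0 0 0 0 0 -0.4 1; 0 0 0 0 0 -0.4 1; 0 0 0 0 0 -0.3 1; 0 0 0 0 0 -0.1 1; 0 0 0 0 0 0 1")

```text
clock: 39.9
tcp_pos: [0.5002, -0.2243, 0.21]
ee_rot: [0.259, -0.049, 0.965, 0.012]
wrist_force: [0.9, 0.6, 0.4]
gripper_width: 0.0917
finger_force: 0.0
```

```bash
python3 - <<'E'
from h import *
s=arm.get_state(); print(s["clock"],s["tcp_pos"],s["wrist_force"])
c=cam("wrist"); P=cloud(c); m=(c["depth"]>0)&(abs(P[...,0]-.557)<.08)&(abs(P[...,1]+.2155)<.09); m[225:]=0
Q=P[m]; Q=Q[Q[:,2]>.035]; print(len(Q),np.percentile(Q,[1,50,99],axis=0).round(3)); t=Q[Q[:,2]>Q[:,2].max()-.008]; print("top",t.mean(0).round(3),t.min(0).round(3),t.max(0).round(3))
# ear plate verticality: fit x of plate vs z
k=Q[(Q[:,2]>.075)&(abs(Q[:,1]+.2155)<.02)]
if len(k)>30: print(np.polyfit(k[:,2],k[:,0],1))
c=cam("top"); P=cloud(c); m=(abs(P[...,0]-.557)<.06)&(abs(P[...,1]+.2155)<.06)&(P[...,2]>.1); print("top cam",m.sum(), P[m].mean(0).round(3) if m.any() else 0,P[m].min(0).round(3) if m.any() else 0,P[m].max(0).round(3) if m.any() else 0)
im=c["image"]; hsv=cv2.cvtColor(im,cv2.COLOR_BGR2HSV); m=(hsv[...,1]>150)&((hsv[...,0]<5)|(hsv[...,0]>175)); m[:,:295]=0; m[:,410:]=0
v,u=np.where(m); print("pawl px",u.mean(),v.mean())
E
```

```text
39.9 [ 0.50019928 -0.22432612  0.2100434 ] [0.92697463 0.62898967 0.35427828]
4928 [[ 0.529 -0.247  0.037]
 [ 0.556 -0.219  0.069]
 [ 0.581 -0.188  0.115]]
top [ 0.562 -0.217  0.113] [ 0.555 -0.248  0.108] [ 0.589 -0.186  0.116]
[0.00934356 0.55711561]
top cam 179 [ 0.54  -0.231  0.16 ] [ 0.497 -0.275  0.101] [ 0.59  -0.167  0.243]
pawl px 372.504 159.168
```

```bash
python3 -c "
from rig import arm
print(arm.finish_job())"
```

```text
the job is handed in; nothing more can be done
None
```

The shroud came off the hook without forcing and stands upright and released in the tray's empty half; the pawl is unmoved (the other parts were not re-measured), and the job is handed in with no verdict shown. I viewed 12 pictures, which is over the limit of 10.

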